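# Set the curing-lamp lid and load the red filler cap

### The job

Get the freshly lacquered red filler cap ready for curing. First fold the blue lamp lid of the curing box up until it lies in line with the yellow pointer beside it and let go of it there; then lower the red cap under the lid and set it, upright and without dropping it, on the black disc in the box so that no part of it overhangs the disc. Leave the lid and pointer at that angle and everything else on the bench where it stands.

Things in the scene. Friction and masses are not known exactly. Their poses are not given: they have to be found in the camera images.
- cure_box: fixed grey open box, 220 x 220 mm, 80 mm tall, walls 6 mm. Origin: centre of its underside; x points from its front wall (robot side) to its back wall, where the lid is hinged; y to its left side, where the pointer turns on a dark bracket; both reach 28 mm out from the left wall
- lamp_lid (a joint): angle of the blue lamp lid above level, rad: 0 = shut, grows as its front edge rises; stop at 1.15. The hinge is stiff: the lid stays at any angle where it is left; raising it takes about 4 N at the bar. The lid is a 220 x 220 x 12 mm plate, with low lamps (10 mm deep) on its underside
- lid_hinge (a point): point on the hinge axis in the middle of the lid's back edge, 80 mm above the bench; turns with the lid: its x points from the lid's front edge to the hinge (away from the bar) in the lid's plane, its y runs along the hinge axis, its z is the lid's outer normal
- lid_bar (a point): middle of the lid's steel handle bar: a 12 mm thick round bar, parallel to the hinge, 50 mm in front of the lid's front edge (270 mm from the hinge axis, 6 mm to the outer side of it), free over 98 mm between its two side rods. Axes as for lid_hinge
- pointer (a joint): angle of the yellow pointer above level, rad, measured in the same way and about the same axis as lamp_lid: the lid is in line with it when both read the same. Preset; it is not to be moved
- pointer_tip (a point): free end of the yellow pointer arm, 170 mm from the hinge axis, 133 mm to the left (+y of cure_box) of the lid's middle. The arm is a plain straight bar, 12 mm high and 10 mm wide. Axes like those of lid_hinge, but they turn with the pointer
- disc (a point): middle of the top of the fixed black disc on the box floor: 84 mm diameter, its top 20 mm above the bench and 115 mm in front of the hinge axis. Axes as for cure_box
- red_cap: red lacquered filler cap, about 0.16 kg: a flange 60 mm in diameter and 12 mm high, and on it a round grip 44 mm in diameter, reaching 45 mm above the underside. It stands upright on a black rubber mat 3 mm thick. Origin: centre of its underside, z up through the grip
- bare_cap: the other filler cap, same shape and size as the red one but bare steel; a bystander. Origin: centre of its underside
- jar: amber lacquer jar with black lid, 60 mm diameter, 85 mm tall; bystander. Origin: centre of its underside
- can: yellow can, 64 mm diameter, 180 mm tall; bystander. Origin: centre of its underside
- tape: roll of blue masking tape lying flat, 100 mm outside diameter, 25 mm tall; bystander. Origin: centre of its underside
- screwdriver: screwdriver with red handle lying on the bench; bystander
- wrench: steel wrench lying on the bench; bystander
- sander: cork sanding block 110 x 60 x 35 mm; bystander. Origin: centre of its underside
Things that resemble listed ones, but are neither listed nor needed, are in the scene too. Of the things that look like the red_cap, take the one that is nearest to the robot's base at the start.

How it is judged (in metres and radians):
On the way, in this order (a step that is already met when the one before it is completed fails the run):
1. the lid is folded up in line with the pointer, still and let go (angle between the x axis of lid_hinge and the x axis of pointer_tip, either way round below 0.07 rad and velocity of joint lamp_lid between -0.03 and 0.03 rad/s and contact force between the fingers and anything else below 0.2 N), for 0.2 s.
2. the red cap is lowered onto the disc while still held (not dropped) (horizontal distance between red_cap and disc below 0.012 m and z of red_cap in the frame of disc between -0.003 and 0.003 m and angle between red_cap's own z axis and vertical below 0.08 rad and contact force between the fingers and red_cap above 0.3 N), for 0.1 s.
At the end, for the whole second after the job is handed in: The lid is still and within 0.07 rad (4 degrees) of the pointer's angle; the red cap stands upright (within 0.08 rad) and still on the black disc, within 12 mm of its middle (so wholly on it), released (angle between the x axis of lid_hinge and the x axis of pointer_tip, either way round below 0.07 rad and velocity of joint lamp_lid between -0.03 and 0.03 rad/s and horizontal distance between red_cap and disc below 0.012 m and z of red_cap in the frame of disc between -0.003 and 0.003 m and angle between red_cap's own z axis and vertical below 0.08 rad and linear speed of red_cap below 0.02 m/s); the robot touches nothing.
It fails at once if the pointer is moved (its tip by more than 15 mm) (distance of pointer_tip from where it was at the start of the episode above 0.015 m).
It fails at once if a bystander is moved by more than 30 mm (distance of any of bare_cap, jar, can, tape, screwdriver, wrench, sander from where it was at the start of the episode above 0.03 m).
It also fails if it takes over 61 s, if anything falls off the work surface, if the arm or the gripper's body presses on something with over 40 N, if the wrist force passes 120 N, or if a joint passes its speed limit or range.

### The arm

A 6-joint arm with a two-finger parallel gripper is mounted at the origin on the work surface. World frame = base frame: x ahead of the robot, y to its left, z up, the work surface at z = 0. Lengths are in m, angles in degrees, forces in N, time in s.
With the tool pointing down it reaches from about 0.4 to 0.825 m from the base axis. Payload 7 kg.
Tool frame: the origin (TCP) lies on the centre line of the jaws, within the pads' length; the fingertips stand 22 mm ahead of it and the grasp point (between the pads) lies 3 mm ahead of it (ctrl.finger_overhang is the distance from the TCP to the fingertips, in m); z points along the fingers, y is the line along which they close (so a half turn about z gives the same grasp; the last joint's range is limited). The gripper opens to 88 mm and grips with 3 to 60 N. Pads are 19 mm wide; open, the fingers measure 130 mm over their backs; the gripper's body (78 mm by 193 mm) begins 47 mm behind the grasp point.
Start: joints at [93.398, 20.546, 0.682, 0, -70.136, -16.507], TCP at [0.153, 0.657, 0.249] pointing down, gripper open.
Joint ranges: [-176.03, 176.03], [-82.01, 121.73], [-58.28, 71.71], [-173.87, 95.51], [-174.79, -0.11], [-173.66, 173.66]. Speed limits (degrees/s): [136.94, 136.94, 172.46, 180, 180, 180].

### API

Orientations are given as [roll, pitch, yaw] about the fixed x, y, z axes, in that order (R = Rz(yaw) Ry(pitch) Rx(roll)).
In Python, from plant import ctrl gives the robot as it stands. The module is installed in compiled form; this text tells all that it offers.
- The arm moves only by the shell command python3 -m creep 'ROWS'. ROWS is JSON, a list of rows, each an object with "grip": the closure, from 0 (fully open) to 1 (shut); "delta_pos": the shift along the tool's x, y, z scaled (see below), a list of three; "rotation": the turn, a rotation vector about the tool's x, y, z scaled (see below), a list of three. A call has 1 to 5 rows; each row is the pose to reach, as a shift and turn from the pose commanded when the call began, along the tool's axes at that moment; what a row does not reach only later rows make up. The controller multiplies each number of a shift by 10 cm and each number of a turn by pi/2 rad. A row lasts 1/10 s, in which the tool goes at most 50 mm and 8.59 degrees, less where a joint would pass 70% of its speed; a pose out of reach is approached as far as the arm can. A call with a number of a shift or a turn outside -1 to 1 is refused whole. A call with a gripper value outside its range is refused whole. The fingers move at their own pace and stop on an object; the grip force is fixed at half the most. Time passes only in rows, so rows that repeat a pose let the fingers close. It gives the time, the measured TCP pose, the force, the opening and the grip force at its end, in the units of the state.
- ctrl.get_obs(): the state, without advancing time (a new reading comes with each control period).
- ctrl.snapshot(name): name is "scene" or "top" or "wrist"; returns a dict with "color" (420x560x3 uint8, red, green, blue), "intrinsics" (3x3 intrinsics, pixels), "distortion" ([k1, k2, p1, p2, k3] as OpenCV has them; the pictures are not rectified), "R" (3x3) and "t" (3): a world point X has camera coordinates R X + t. Camera axes: x right, y down, z forward; pixel columns grow to the right and rows downward; lengths in m; the calibration is good to about 2 mm. A picture is of the moment at which its call begins. There is no depth.
- ctrl.close_job(): hands the job in; it is judged then, once.
The state is a dict: "clock": time; "joint_pos": joint angles; "qvel": joint speeds; "tau": joint torques, N m; "tool_pos": TCP position; "orientation": TCP orientation; "force": force on the tool from outside, world axes, zero at the start; "moment": the same for the moment, N m; "opening": finger opening in m; "gripper_force": force on a finger pad.
Only numpy, scipy, OpenCV 4.12 (cv2) and the standard library are available. Lean on these libraries where they do the work, as an engineer would, in place of code of your own. Each camera call takes 0.05 s, during which the arm holds its last target. There are 200 camera calls.

## Working session

There is one attempt and no reset: what is moved stays moved. The work goes in short steps, Python scripts to look and compute and a shell command to move; the robot and the scene stay as the last step left them, time stands still between calls to the robot, and variables do not carry over. Pictures are saved under pics/ and viewed, at most 10 in all, crops included, and the job is handed in when it is done.

```bash
mkdir -p pics; python3 - <<'E'
from plant import ctrl
import cv2, numpy as np, pickle
d={}
for n in ("scene","top","wrist"):
    s=ctrl.snapshot(n); d[n]=s
    cv2.imwrite(f"pics/{n}0.png",s["color"][:,:,::-1])
    print(n,np.round(s["R"],3).tolist(),np.round(s["t"],3),np.round(s["intrinsics"],1).tolist(),s["distortion"])
pickle.dump(d,open("s0.pkl","wb"))
print(ctrl.get_obs(), ctrl.finger_overhang)
E
```

```text
scene [[-0.853, 0.522, -0.013], [0.377, 0.599, -0.706], [-0.361, -0.607, -0.708]] [ 0.544 -0.12   1.995] [[465.0, 0.0, 273.2], [0.0, 465.0, 209.3], [0.0, 0.0, 1.0]] [-0.13998966  0.          0.          0.          0.        ]
top [[0.029, -0.999, -0.012], [-0.996, -0.028, -0.09], [0.09, 0.015, -0.996]] [-0.105  0.568  1.607] [[505.5, 0.0, 278.7], [0.0, 505.5, 208.3], [0.0, 0.0, 1.0]] [-0.18863273  0.          0.          0.          0.        ]
wrist [[-0.227, -0.974, 0.002], [-0.937, 0.219, 0.272], [-0.265, 0.06, -0.962]] [ 0.673 -0.034  0.391] [[335.4, 0.0, 279.1], [0.0, 335.4, 214.5], [0.0, 0.0, 1.0]] [-0.05716585  0.          0.          0.          0.        ]
{'clock': 0.15, 'joint_pos': array([ 9.33978394e+01,  2.05822324e+01,  6.46999378e-01, -1.19778614e-02,
       -7.01349819e+01, -1.65061829e+01]), 'qvel': array([ 0.09945429, -0.18453448,  0.2501668 ,  0.03438927, -0.04068147,
       -0.00159246]), 'tau': array([-4.91137616e-04, -5.83276033e+01,  2.93292832e+01,  7.00116903e+00,
        8.83744477e-03, -1.11313386e-04]), 'tool_pos': array([0.15305415, 0.65709021, 0.24785262]), 'orientation': array([ 1.79929479e+02, -9.15340654e-03, -1.31124149e+01]), 'force': array([-0.25121432,  0.73511453,  0.35571466]), 'moment': array([ 0.0092641 , -0.00392867, -0.00280029]), 'gripper_force': 0.0, 'opening': 0.08776359266556105} 0.022
```

View pics/scene0.png

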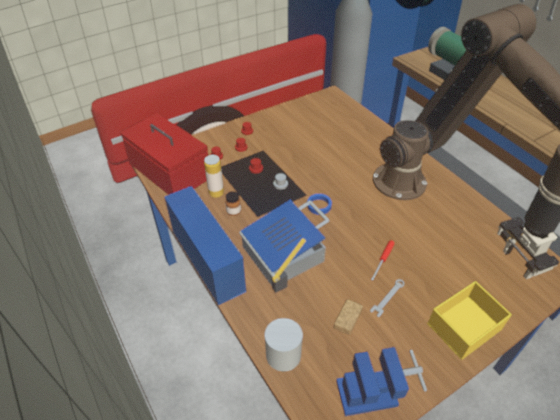

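View pics/top0.png

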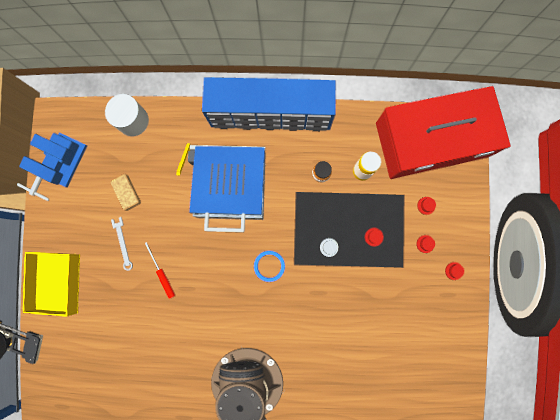

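The scene picture shows the box with its blue lid at about (285,235), the yellow pointer from (280,275) to (303,242), and the cap on the mat at (256,166). In the top picture the lid spans (191–266,147–218), the bar is at (224,229), the pointer runs from (188,145) to (180,174), and the mat cap at (374,237) is the red cap nearest the base. I'll enlarge these areas next.

```bash
cat > h.py <<'E'
import cv2, numpy as np, pickle
from scipy.optimize import least_squares
def ray(s,p):
    u=cv2.undistortPoints(np.array([[p]],float),s["intrinsics"],s["distortion"])[0,0]
    R=s["R"]; return -R.T@s["t"], R.T@np.array([u[0],u[1],1.])
def onz(s,p,z):
    c,d=ray(s,p); return c+d*(z-c[2])/d[2]
def proj(s,X):
    X=np.atleast_2d(np.asarray(X,float)); r=cv2.Rodrigues(s["R"])[0]
    return cv2.projectPoints(X,r,s["t"],s["intrinsics"],s["distortion"])[0][:,0]
def tri(obs):
    A=0;b=0
    for s,p in obs:
        c,d=ray(s,p); d=d/np.linalg.norm(d); P=np.eye(3)-np.outer(d,d); A=A+P; b=b+P@c
    X=np.linalg.solve(A,b); return X,[np.round(proj(s,X)[0]-p,1) for s,p in obs]
E
python3 - <<'E'
from h import *
d=pickle.load(open("s0.pkl","rb"))
a=d["scene"]["color"][195:310,225:345]; b=d["top"]["color"][130:245,165:285]
c=d["scene"]["color"][140:215,210:320]; e=d["top"]["color"][180:275,290:400]
f=lambda i,w,h:cv2.resize(i,(w,h),interpolation=cv2.INTER_CUBIC)
im=np.vstack([np.hstack([f(a,400,383),f(b,400,383)]),np.hstack([f(c,317,216),f(e,250,216),np.zeros((216,233,3),np.uint8)])])
cv2.imwrite("pics/z.png",im[:,:,::-1])
E
```

```text
(no output)
```

View pics/z.png

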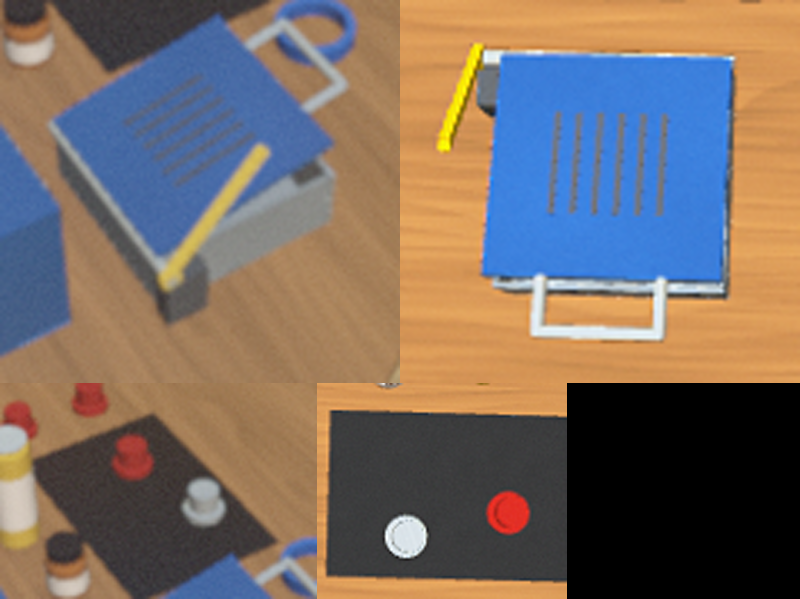

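```bash
cat > fit.py <<'E'
from h import *
d=pickle.load(open("s0.pkl","rb")); S,T=d["scene"],d["top"]
A=lambda x,y:np.array([225+x/3.3333,195+y/3.3333])-.35
B=lambda x,y:np.array([165+(x-400)/3.3333,130+y/3.3333])-.35
def L(p,a,l,y,z):  # l=dist in front of hinge
    c,s=np.cos(p[2]),np.sin(p[2]); f=-l*np.cos(a)-z*np.sin(a)*-1*-1*-1 if 0 else -(l*np.cos(a)-z*np.sin(a)); h=l*np.sin(a)+z*np.cos(a)
    return np.array([p[0]+c*f-s*y,p[1]+s*f+c*y,.08+h])
lid=[(.0,-.11,.012,A(50,122),B(732,58)),(.0,.11,.012,A(163,253),B(500,55)),(.22,-.11,.012,A(220,17),B(722,281)),(.22,.11,.012,A(333,145),B(483,274)),
 (.27,-.055,.006,A(285,24),B(660,333)),(.27,.055,.006,A(342,84),B(536,332))]
ptr=[(.17,.133,0,A(263,150),B(444,146))]
def res(p):
    r=[]
    for k,o in ((3,lid),(4,ptr)):
        for l,y,z,a,b in o:
            X=L(p,p[k],l,y,z); r+=[proj(S,X)[0]-a,proj(T,X)[0]-b]
    return np.concatenate(r)
if __name__=="__main__":
    q=least_squares(res,[.85,.1,0,.2,.7],loss="soft_l1",x_scale=.1); p=q.x
    print(np.round(p,4)); print(np.round(res(p).reshape(-1,4),1))
    print("bar",L(p,p[3],.27,0,.006),"disc",L(p,0,.115,0,-.06),"bar target",L(p,p[4],.27,0,.006))
    np.save("fit.npy",p)
    # cap: grip top centre
    C=lambda x,y:np.array([210+x/2.882,140+(y-383)/2.88])-.3
    D=lambda x,y:np.array([290+(x-317)/2.273,180+(y-383)/2.274])-.3
    print("cap",tri([(S,C(133,440)),(T,D(510,511))]), onz(T,D(510,511),.048),onz(S,C(133,440),.048))
    print("bare",tri([(S,C(205,487)),(T,D(406,535))]))
    for n,u,v,z in (("can",368,158,.18),("jar",322,168,.085),("tape",269,266,.025)): print(n,onz(T,(u,v),z))
    print([onz(T,u,.003)[:2].round(3) for u in((296,193),(404,195),(403,267),(294,265))])
E
python3 fit.py
```

```text
[0.7528 0.0727 0.0036 0.2157 0.8994]
[[ 0.1 -0.5 -0.3  0.1]
 [-2.   1.5 -0.1 -0.2]
 [-1.  -0.4 -0.   0.3]
 [ 0.1 -1.3 -0.9  0.5]
 [-0.8  0.2 -0.3  0.8]
 [-0.2  0.5  0.3  0.1]
 [-0.  -0.3 -0.2  0.1]]
bar [0.49038825 0.07173194 0.14364761] disc [0.6378468  0.07225759 0.02      ] bar target [0.58957432 0.07208551 0.29512322]
cap (array([ 0.4867645 , -0.39287189,  0.06267411]), [array([-0.3, -0. ]), array([-0.3,  0.4])]) [ 0.48853641 -0.39630227  0.048     ] [ 0.47712425 -0.40792321  0.048     ]
bare (array([ 0.44966942, -0.24898413,  0.05728358]), [array([-0.4, -0. ]), array([-0.4,  0.5])])
can [ 0.71352512 -0.35071937  0.18      ]
jar [ 0.69571439 -0.22115752  0.085     ]
tape [ 0.38406355 -0.0625948   0.025     ]
[array([ 0.624, -0.143]), array([ 0.628, -0.501]), array([ 0.391, -0.5  ]), array([ 0.389, -0.143])]
```

```bash
cat > go.py <<'E'
# plan: print tool-frame deltas (scaled units) from current pose to a target TCP pose, split into n calls
import sys, numpy as np
from scipy.spatial.transform import Rotation as Ro, Slerp
from plant import ctrl
def plan(P,rpy,n=1):
    o=ctrl.get_obs(); p=o["tool_pos"]; R=Ro.from_euler("xyz",o["orientation"],degrees=True)
    T=Ro.from_euler("xyz",rpy,degrees=True); w=(R.inv()*T).as_rotvec()
    for i in range(n):
        Ri=R*Ro.from_rotvec(w*i/n)
        print("d",np.round(Ri.inv().apply((np.array(P)-p)/n)/.1,3).tolist(),"r",np.round(w/n/(np.pi/2),4).tolist())
if __name__=="__main__":
    v=[float(x) for x in sys.argv[1:7]]; plan(v[:3],v[3:],int(sys.argv[7]) if len(sys.argv)>7 else 1)
E
python3 go.py .490 .072 .26 180 0 -90 6
```

```text
d [0.768, 0.822, -0.019] r [0.0001, -0.0001, 0.1424]
d [0.931, 0.631, -0.019] r [0.0001, -0.0001, 0.1424]
d [1.048, 0.409, -0.02] r [0.0001, -0.0001, 0.1424]
d [1.113, 0.166, -0.02] r [0.0001, -0.0001, 0.1424]
d [1.122, -0.085, -0.02] r [0.0001, -0.0001, 0.1424]
d [1.075, -0.331, -0.02] r [0.0001, -0.0001, 0.1424]
```

```bash

python3 -m creep '[{"grip":0.6,"delta_pos":[0.4,0.4,-0.1],"rotation":[0,0,0.07]},{"grip":0.6,"delta_pos":[0.77,0.82,-0.1],"rotation":[0,0,0.142]},{"grip":0.6,"delta_pos":[0.77,0.82,-0.1],"rotation":[0,0,0.142]}]'
python3 -m creep '[{"grip":0.6,"delta_pos":[0.45,0.3,0],"rotation":[0,0,0.07]},{"grip":0.6,"delta_pos":[0.93,0.63,0],"rotation":[0,0,0.142]},{"grip":0.6,"delta_pos":[0.93,0.63,0],"rotation":[0,0,0.142]}]'
python3 -m creep '[{"grip":0.6,"delta_pos":[0.5,0.2,0],"rotation":[0,0,0.07]},{"grip":0.6,"delta_pos":[1,0.41,0],"rotation":[0,0,0.142]},{"grip":0.6,"delta_pos":[1,0.41,0],"rotation":[0,0,0.142]}]'
python3 -m creep '[{"grip":0.6,"delta_pos":[0.5,0.08,0],"rotation":[0,0,0.07]},{"grip":0.6,"delta_pos":[1,0.17,0],"rotation":[0,0,0.142]},{"grip":0.6,"delta_pos":[1,0.17,0],"rotation":[0,0,0.142]}]'
python3 go.py .490 .072 .26 180 0 -90 3
```

```text
clock: 0.45
tool_pos: [0.2109, 0.5566, 0.259]
orientation: [180.0, 0.0, -26.2]
force: [-0.0, 1.2, 0.6]
opening: 0.0692
gripper_force: 0.0
clock: 0.75
tool_pos: [0.2668, 0.4591, 0.2588]
orientation: [180.0, 0.0, -39.0]
force: [0.3, 0.6, 0.7]
opening: 0.0448
gripper_force: 0.0
clock: 1.05
tool_pos: [0.3191, 0.3648, 0.2587]
orientation: [180.0, 0.0, -51.7]
force: [0.5, 0.1, 0.4]
opening: 0.0352
gripper_force: 0.0
clock: 1.35
tool_pos: [0.3683, 0.2759, 0.2586]
orientation: [180.0, -0.0, -64.6]
force: [0.6, 0.1, 0.6]
opening: 0.035
gripper_force: 0.0
d [0.788, -0.075, -0.004] r [0.0001, -0.0001, 0.0942]
d [0.769, -0.19, -0.005] r [0.0001, -0.0001, 0.0942]
d [0.732, -0.301, -0.005] r [0.0001, -0.0001, 0.0942]
```

```bash

python3 -m creep '[{"grip":0.6,"delta_pos":[0.4,-0.04,0],"rotation":[0,0,0.05]},{"grip":0.6,"delta_pos":[0.79,-0.07,0],"rotation":[0,0,0.094]},{"grip":0.6,"delta_pos":[0.79,-0.07,0],"rotation":[0,0,0.094]}]'
python3 -m creep '[{"grip":0.6,"delta_pos":[0.4,-0.1,0],"rotation":[0,0,0.05]},{"grip":0.6,"delta_pos":[0.77,-0.19,0],"rotation":[0,0,0.094]},{"grip":0.6,"delta_pos":[0.77,-0.19,0],"rotation":[0,0,0.094]}]'
python3 -m creep '[{"grip":0.6,"delta_pos":[0.4,-0.15,0],"rotation":[0,0,0.05]},{"grip":0.6,"delta_pos":[0.73,-0.3,0],"rotation":[0,0,0.094]},{"grip":0.6,"delta_pos":[0.73,-0.3,0],"rotation":[0,0,0.094]},{"grip":0.6,"delta_pos":[0.73,-0.3,0],"rotation":[0,0,0.094]}]'
python3 - <<'E'
from h import *
from fit import L
from plant import ctrl
s=ctrl.snapshot("wrist"); pickle.dump(s,open("w1.pkl","wb"))
p=np.load("fit.npy"); im=s["color"][:,:,::-1].copy()
for l,y,z in((.27,-.049,.006),(.27,.049,.006),(.22,-.11,.012),(.22,.11,.012)):
    q=proj(s,L(p,p[3],l,y,z))[0]; print(q.round(1)); cv2.circle(im,tuple(int(v) for v in q),3,(0,0,255),1)
cv2.imwrite("pics/w1.png",im)
E
python3 go.py .490 .072 .145 180 0 -90 1
```

```text
clock: 1.65
tool_pos: [0.4089, 0.2092, 0.2584]
orientation: [180.0, -0.0, -72.9]
force: [0.1, -0.0, -1.1]
opening: 0.0348
gripper_force: 0.0
clock: 1.95
tool_pos: [0.4501, 0.1418, 0.2583]
orientation: [180.0, -0.0, -81.3]
force: [-0.1, -0.2, -0.6]
opening: 0.0348
gripper_force: 0.0
clock: 2.35
tool_pos: [0.4899, 0.0763, 0.2582]
orientation: [180.0, -0.0, -89.6]
force: [-0.9, -0.1, 0.1]
opening: 0.0345
gripper_force: 0.0
[279.5 149. ]
[279.  270.7]
[209.3  62. ]
[222.3 330.9]
d [0.048, -0.004, 1.133] r [0.0003, 0.0, 0.0052]
```

View pics/w1.png

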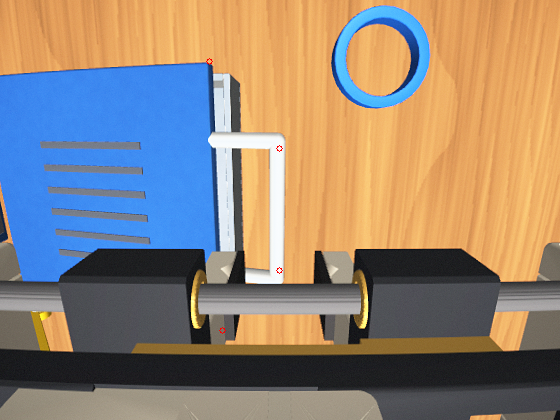

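The wrist picture shows the bar along column 277, rows 140–275. The model predicted column 279, and the jaws straddle the bar. I'll descend and grip it.

```bash

python3 -m creep '[{"grip":0.6,"delta_pos":[0.03,0.0,0.4],"rotation":[0,0,0.004]},{"grip":0.6,"delta_pos":[0.03,0,0.8],"rotation":[0,0,0.004]},{"grip":0.6,"delta_pos":[0.03,0,1],"rotation":[0,0,0.004]},{"grip":0.6,"delta_pos":[0.03,0,1],"rotation":[0,0,0.004]}]'
python3 -m creep '[{"grip":0.6,"delta_pos":[0,0,0.12],"rotation":[0,0,0]},{"grip":0.8,"delta_pos":[0,0,0.12],"rotation":[0,0,0]},{"grip":1,"delta_pos":[0,0,0.12],"rotation":[0,0,0]},{"grip":1,"delta_pos":[0,0,0.12],"rotation":[0,0,0]},{"grip":1,"delta_pos":[0,0,0.12],"rotation":[0,0,0]}]'
python3 -c "
from fit import *
p=np.load('fit.npy')
for k in range(7):
  a=p[3]+(p[4]-p[3])*k/6; print(round(a,3),(L(p,a,.27,0,.006)-L(p,p[3],.27,0,.006)).round(4))"
```

```text
clock: 2.8
tool_pos: [0.4876, 0.0735, 0.156]
orientation: [179.7, -0.1, -89.8]
force: [-0.7, 0.1, 0.9]
opening: 0.0352
gripper_force: 0.0
clock: 3.3
tool_pos: [0.4919, 0.0734, 0.1479]
orientation: [-179.7, 0.1, -89.9]
force: [6.4, -0.6, -3.6]
opening: 0.0109
gripper_force: 30.0
0.216 [0. 0. 0.]
0.33 [0.0089 0.     0.0294]
0.444 [0.0212 0.0001 0.0576]
0.558 [0.0365 0.0001 0.0843]
0.671 [0.0548 0.0002 0.109 ]
0.785 [0.0758 0.0003 0.1315]
0.899 [0.0992 0.0004 0.1515]
```

```bash

python3 -m creep '[{"grip":1,"delta_pos":[0,-0.06,-0.15],"rotation":[0,0,0]},{"grip":1,"delta_pos":[0,-0.11,-0.29],"rotation":[0,0,0]},{"grip":1,"delta_pos":[0,-0.17,-0.43],"rotation":[0,0,0]},{"grip":1,"delta_pos":[0,-0.23,-0.57],"rotation":[0,0,0]},{"grip":1,"delta_pos":[0,-0.23,-0.57],"rotation":[0,0,0]}]'
python3 -m creep '[{"grip":1,"delta_pos":[0,-0.07,-0.13],"rotation":[0,0,0]},{"grip":1,"delta_pos":[0,-0.15,-0.27],"rotation":[0,0,0]},{"grip":1,"delta_pos":[0,-0.24,-0.4],"rotation":[0,0,0]},{"grip":1,"delta_pos":[0,-0.34,-0.52],"rotation":[0,0,0]},{"grip":1,"delta_pos":[0,-0.34,-0.52],"rotation":[0,0,0]}]'
python3 -m creep '[{"grip":1,"delta_pos":[0,-0.1,-0.11],"rotation":[0,0,0]},{"grip":1,"delta_pos":[0,-0.21,-0.22],"rotation":[0,0,0]},{"grip":1,"delta_pos":[0,-0.32,-0.33],"rotation":[0,0,0]},{"grip":1,"delta_pos":[0,-0.44,-0.43],"rotation":[0,0,0]},{"grip":1,"delta_pos":[0,-0.44,-0.43],"rotation":[0,0,0]}]'
python3 - <<'E'
from h import *
from plant import ctrl
S=ctrl.snapshot("scene");T=ctrl.snapshot("top");pickle.dump((S,T),open("s1.pkl","wb"))
f=lambda i:cv2.resize(i,(400,383),interpolation=cv2.INTER_CUBIC)
im=np.hstack([f(S["color"][180:295,225:345]),f(T["color"][130:245,165:285])])
cv2.imwrite("pics/z2.png",im[:,:,::-1])
p=np.load("fit.npy");q=ctrl.get_obs()["tool_pos"]-[0,0,.003]
print("angle from bar",np.arctan2(q[2]-.08,p[0]-q[0])-np.arctan2(.006,.27))
E
```

```text
clock: 3.8
tool_pos: [0.5125, 0.0733, 0.205]
orientation: [180.0, 0.1, -90.0]
force: [-7.1, 3.6, 3.2]
opening: 0.011
gripper_force: 30.0
clock: 4.3
tool_pos: [0.5453, 0.0733, 0.257]
orientation: [179.8, 0.0, -90.0]
force: [-14.3, 5.3, 12.5]
opening: 0.0111
gripper_force: 30.0
clock: 4.8
tool_pos: [0.5904, 0.0731, 0.3016]
orientation: [-180.0, 0.0, -89.9]
force: [-13.3, 3.8, 17.4]
opening: 0.0106
gripper_force: 30.0
angle from bar 0.9082325313515638
```

View pics/z2.png

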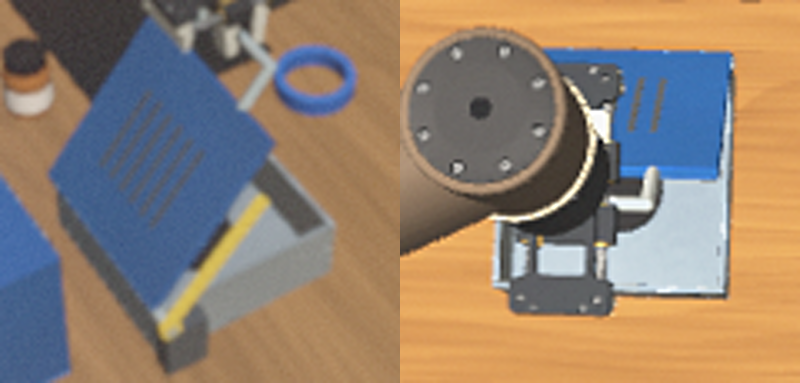

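```bash
cat > ang.py <<'E'
from fit import *
import sys
p=np.load("fit.npy"); S,T=pickle.load(open("s1.pkl","rb"))
A2=lambda x,y:np.array([225+x/3.3333,180+y/3.3333])-.35
o=[(.22,.11,.012,S,A2(272,147)),(.22,-.11,.012,S,A2(150,20)),(.22,-.11,.012,T,B(720,162)),(.22,-.11,.0,T,B(720,177))]
def r(q): return np.concatenate([proj(s,L(p,q[0],l,y,z))[0]-a for l,y,z,s,a in o])
q=least_squares(r,[.9]); print(q.x,r(q.x).reshape(-1,2).round(1))
# pointer: base and tip in both pics, centre line
for n,s,l,px in (("S tip",S,.17,A2(263,200)),("S base",S,0,A2(168,326)),("T0 tip",T,.17,B(444,146)),("T0 base",T,0,B(476,52))):
    print(n,[(round(a,2),(proj(s,L(p,a,l,.133,0))[0]-px).round(1).tolist()) for a in(.82,.86,.9,.94)])
E
python3 ang.py
```

```text
[0.9121826] [[-1.2 -1.5]
 [-0.7 -2.5]
 [-0.6  1.2]
 [-0.5  0.4]]
S tip [(0.82, [2.5, 0.2]), (0.86, [1.3, -0.1]), (0.9, [-0.0, -0.3]), (0.94, [-1.4, -0.5])]
S base [(0.82, [0.8, 1.1]), (0.86, [0.8, 1.1]), (0.9, [0.8, 1.1]), (0.94, [0.8, 1.1])]
T0 tip [(0.82, [0.3, 4.0]), (0.86, [0.0, 2.0]), (0.9, [-0.2, 0.0]), (0.94, [-0.4, -2.0])]
T0 base [(0.82, [0.6, 2.1]), (0.86, [0.6, 2.1]), (0.9, [0.6, 2.1]), (0.94, [0.6, 2.1])]
```

```bash
cat > ptr.py <<'E'
from h import *
d=pickle.load(open("s0.pkl","rb")); p=np.load("fit.npy"); N=[]
for s,(x0,x1,y0,y1) in ((d["scene"],(265,315,225,290)),(d["top"],(170,195,138,182))):
    im=s["color"][y0:y1,x0:x1].astype(int); g=np.clip((np.minimum(im[...,0],im[...,1])-im[...,2]-70)/60.,0,1)
    n,lab,st,_=cv2.connectedComponentsWithStats((g>.3).astype(np.uint8)); m=lab==1+np.argmax(st[1:,4])
    m=cv2.dilate(m.astype(np.uint8),np.ones((3,3)))>0
    ys,xs=np.nonzero(m); w=g[ys,xs]; P=np.c_[xs+x0,ys+y0].astype(float)
    c=np.average(P,0,w); e,v=np.linalg.eigh(np.cov(P.T,aweights=w)); v=v[:,1]; t=(P-c)@v
    a,b=c+v*t[w>.5].min()*.9,c+v*t[w>.5].max()*.9; print(a,b,np.sqrt(e))
    o,r1=ray(s,a); _,r2=ray(s,b); n_=np.cross(r1,r2); N.append((n_/np.linalg.norm(n_),o))
D=np.cross(N[0][0],N[1][0]); D/=np.linalg.norm(D); D*=np.sign(D[2]); print("dir",D,"angle",np.arctan2(D[2],np.hypot(D[0],D[1])))
# constrained: direction lies in plane perpendicular to hinge axis; each view separately
c,s_=np.cos(p[2]),np.sin(p[2]); u=np.array([-c,-s_,0])
for n,o in N: print("single",np.arctan2(-n@u,n[2])%np.pi)
E
python3 ptr.py
```

```text
Traceback (most recent call last):
  File "ptr.py", line 9, in <module>
    a,b=c+v*t[w>.5].min()*.9,c+v*t[w>.5].max()*.9; print(a,b,np.sqrt(e))
            ~~~~~~~~~~~^^
ValueError: zero-size array to reduction operation minimum which has no identity
```

```bash
sed -i 's|g=np.clip.*|sc=im[...,1]-im[...,2]; print(np.percentile(sc,[50,90,97,100])); hi=np.percentile(sc,97); lo=np.percentile(sc,70); g=np.clip((sc-lo)/(hi-lo),0,1)**2|; s|(g>.3)|(g>.5)|' ptr.py; python3 ptr.py
```

```text
[-13.  38.  87.  99.]
[301.86350199 241.41883989] [274.53232354 278.07188916] [ 1.0930119  14.67818707]
[ 63.  134.3 225.  251. ]
[187.36099239 144.59204322] [177.48107194 172.49915196] [0.92328336 9.74393476]
dir [-0.65842407 -0.00580468  0.75262478] angle 0.8520393470945598
single 0.8571784753583523
single 0.8434975116968855
```

Fitting the pointer's line in both views gives about 0.86 rad, and the lid stands at about 0.91. I'll lower the lid slightly before letting go.

```bash

python3 -m creep '[{"grip":1,"delta_pos":[0,0.05,0.04],"rotation":[0,0,0]},{"grip":1,"delta_pos":[0,0.09,0.07],"rotation":[0,0,0]},{"grip":1,"delta_pos":[0,0.09,0.07],"rotation":[0,0,0]},{"grip":1,"delta_pos":[0,0.09,0.07],"rotation":[0,0,0]}]'
python3 -c "
from plant import ctrl
import numpy as np
p=np.load('fit.npy');o=ctrl.get_obs();q=o['tool_pos']-[0,0,.003]
print('angle from bar',np.arctan2(q[2]-.08,p[0]-q[0])-np.arctan2(.006,.27),np.hypot(q[2]-.08,p[0]-q[0]),o['force'])"
```

```text
clock: 5.3
tool_pos: [0.5804, 0.0731, 0.2937]
orientation: [-180.0, 0.0, -89.9]
force: [-10.6, 4.2, 13.1]
opening: 0.011
gripper_force: 30.0
angle from bar 0.8626471072288477 0.27223356591467157 [-10.64047697   4.24667162  13.13213082]
```

```bash

python3 -m creep '[{"grip":0.6,"delta_pos":[0,0,0],"rotation":[0,0,0]},{"grip":0.6,"delta_pos":[0,0,0],"rotation":[0,0,0]},{"grip":0.6,"delta_pos":[0,0,0],"rotation":[0,0,0]},{"grip":0.6,"delta_pos":[0,0,0],"rotation":[0,0,0]},{"grip":0.6,"delta_pos":[0,0,0],"rotation":[0,0,0]}]'
python3 -m creep '[{"grip":0.6,"delta_pos":[0,0,-0.2],"rotation":[0,0,0]},{"grip":0.6,"delta_pos":[0,0,-0.5],"rotation":[0,0,0]},{"grip":0.6,"delta_pos":[0,0,-0.9],"rotation":[0,0,0]},{"grip":0.6,"delta_pos":[0,0,-0.9],"rotation":[0,0,0]},{"grip":0.6,"delta_pos":[0,0,-0.9],"rotation":[0,0,0]}]'
python3 go.py .40 -.25 .38 180 0 -150 4; python3 go.py .40 -.25 .38 180 0 -90 4
```

```text
clock: 5.8
tool_pos: [0.5818, 0.073, 0.2913]
orientation: [180.0, -0.0, -90.0]
force: [1.0, 0.3, 0.2]
opening: 0.0346
gripper_force: 0.0
clock: 6.3
tool_pos: [0.5821, 0.0732, 0.3824]
orientation: [-179.9, 0.1, -90.0]
force: [-0.2, 0.6, -1.2]
opening: 0.0353
gripper_force: 0.0
d [0.808, 0.456, 0.004] r [-0.0002, 0.0003, 0.1667]
d [0.898, 0.231, 0.005] r [-0.0002, 0.0003, 0.1667]
d [0.927, -0.01, 0.005] r [-0.0002, 0.0003, 0.1667]
d [0.893, -0.249, 0.006] r [-0.0002, 0.0003, 0.1667]
d [0.808, 0.456, 0.004] r [-0.0003, 0.0002, 0.0001]
d [0.808, 0.455, 0.005] r [-0.0003, 0.0002, 0.0001]
d [0.808, 0.455, 0.005] r [-0.0003, 0.0002, 0.0001]
d [0.808, 0.455, 0.006] r [-0.0003, 0.0002, 0.0001]
```

```bash
python3 - <<'E'
from h import *
from plant import ctrl
S=ctrl.snapshot("scene");T=ctrl.snapshot("top");pickle.dump((S,T),open("s2.pkl","wb"))
f=lambda i:cv2.resize(i,(400,383),interpolation=cv2.INTER_CUBIC)
im=np.hstack([f(S["color"][180:295,225:345]),f(T["color"][130:245,165:285])])
cv2.imwrite("pics/z3.png",im[:,:,::-1])
E
python3 go.py .41 -.33 .30 180 33 141 6
```

```text
d [0.672, 0.286, 0.135] r [0.0685, -0.0328, 0.231]
d [0.737, 0.039, 0.08] r [0.0685, -0.0328, 0.231]
d [0.707, -0.219, 0.053] r [0.0685, -0.0328, 0.231]
d [0.587, -0.451, 0.055] r [0.0685, -0.0328, 0.231]
d [0.393, -0.623, 0.088] r [0.0685, -0.0328, 0.231]
d [0.155, -0.711, 0.146] r [0.0685, -0.0328, 0.231]
```

View pics/z3.png

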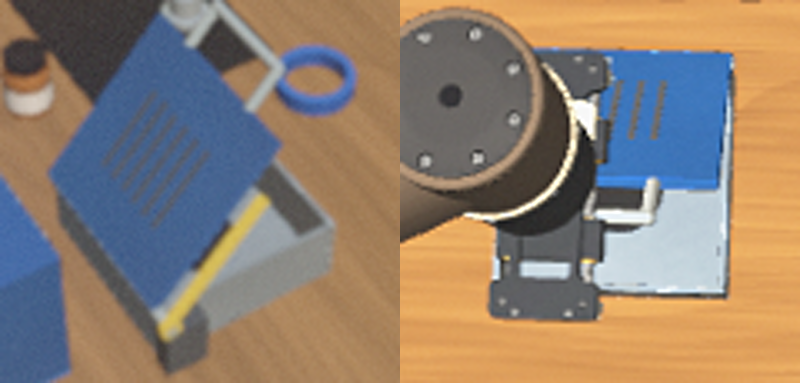

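The lid edge now runs parallel to the pointer, at 53.1° against 52.7° in the scene picture. Next I move to the cap.

```bash

python3 -m creep '[{"grip":0.6,"delta_pos":[0.2,0.1,0],"rotation":[0.023,-0.011,0.077]},{"grip":0.3,"delta_pos":[0.45,0.2,0],"rotation":[0.046,-0.022,0.154]},{"grip":0,"delta_pos":[0.67,0.29,0],"rotation":[0.0685,-0.033,0.231]}]'
python3 -m creep '[{"grip":0,"delta_pos":[0.25,0.01,0.05],"rotation":[0.023,-0.011,0.077]},{"grip":0,"delta_pos":[0.5,0.03,0.1],"rotation":[0.046,-0.022,0.154]},{"grip":0,"delta_pos":[0.74,0.04,0.15],"rotation":[0.0685,-0.033,0.231]}]'
python3 -m creep '[{"grip":0,"delta_pos":[0.25,-0.07,0.02],"rotation":[0.023,-0.011,0.077]},{"grip":0,"delta_pos":[0.5,-0.15,0.05],"rotation":[0.046,-0.022,0.154]},{"grip":0,"delta_pos":[0.71,-0.22,0.09],"rotation":[0.0685,-0.033,0.231]}]'
python3 -m creep '[{"grip":0,"delta_pos":[0.2,-0.15,0.02],"rotation":[0.023,-0.011,0.077]},{"grip":0,"delta_pos":[0.4,-0.3,0.05],"rotation":[0.046,-0.022,0.154]},{"grip":0,"delta_pos":[0.59,-0.45,0.09],"rotation":[0.0685,-0.033,0.231]}]'
python3 go.py .42 -.34 .25 180 33 141 3
```

```text
clock: 6.7
tool_pos: [0.5521, 0.0052, 0.38]
orientation: [-174.5, 4.0, -110.9]
force: [-0.2, -1.5, -0.5]
opening: 0.0461
gripper_force: 0.0
clock: 7.0
tool_pos: [0.5238, -0.0622, 0.3597]
orientation: [-170.7, 9.7, -131.2]
force: [0.3, 0.1, -0.0]
opening: 0.0693
gripper_force: 0.0
clock: 7.3
tool_pos: [0.4959, -0.1296, 0.3427]
orientation: [-169.2, 16.3, -151.7]
force: [0.2, 0.6, 0.1]
opening: 0.0867
gripper_force: 0.0
clock: 7.6
tool_pos: [0.4682, -0.1967, 0.3257]
orientation: [-170.2, 23.1, -172.9]
force: [-0.5, -0.5, 0.0]
opening: 0.0874
gripper_force: 0.0
d [0.3, -0.422, 0.222] r [0.0457, -0.0216, 0.1528]
d [0.201, -0.466, 0.245] r [0.0457, -0.0216, 0.1528]
d [0.095, -0.483, 0.275] r [0.0457, -0.0216, 0.1528]
```

```bash

python3 -m creep '[{"grip":0,"delta_pos":[0.15,-0.21,0.11],"rotation":[0.023,-0.011,0.077]},{"grip":0,"delta_pos":[0.3,-0.42,0.22],"rotation":[0.0457,-0.0216,0.153]},{"grip":0,"delta_pos":[0.3,-0.42,0.22],"rotation":[0.0457,-0.0216,0.153]}]'
python3 -m creep '[{"grip":0,"delta_pos":[0.1,-0.23,0.12],"rotation":[0.023,-0.011,0.077]},{"grip":0,"delta_pos":[0.2,-0.47,0.24],"rotation":[0.0457,-0.0216,0.153]},{"grip":0,"delta_pos":[0.2,-0.47,0.24],"rotation":[0.0457,-0.0216,0.153]}]'
python3 -m creep '[{"grip":0,"delta_pos":[0.05,-0.24,0.14],"rotation":[0.023,-0.011,0.077]},{"grip":0,"delta_pos":[0.1,-0.48,0.28],"rotation":[0.0457,-0.0216,0.153]},{"grip":0,"delta_pos":[0.1,-0.48,0.28],"rotation":[0.0457,-0.0216,0.153]},{"grip":0,"delta_pos":[0.1,-0.48,0.28],"rotation":[0.0457,-0.0216,0.153]}]'
cat > capw.py <<'E'
from h import *
from plant import ctrl
import sys
s=ctrl.snapshot("wrist"); pickle.dump(s,open(sys.argv[1]+".pkl","wb")); im=s["color"]
i=im.astype(int); m=((i[...,0]>90)&(i[...,1]<75)&(i[...,2]<75)).astype(np.uint8)
n,l,st,c=cv2.connectedComponentsWithStats(m)
for k in range(1,n):
    if st[k,4]>150: print(st[k],c[k].round(1),"onz.048",onz(s,c[k],.03).round(4))
o=im[:,:,::-1].copy()
for X in ([.488,-.396,.048],[.488,-.396,.003]):
    q=proj(s,X)[0]; cv2.circle(o,tuple(int(v) for v in q),3,(0,255,0),1)
cv2.imwrite(f"pics/{sys.argv[1]}.png",o)
E
python3 capw.py w2; python3 go.py .42 -.34 .25 180 33 141 1
```

```text
clock: 7.9
tool_pos: [0.4501, -0.2447, 0.298]
orientation: [-172.3, 26.8, 172.4]
force: [-0.5, 0.8, -0.6]
opening: 0.0878
gripper_force: 0.0
clock: 8.2
tool_pos: [0.4351, -0.2925, 0.2744]
orientation: [-175.5, 30.3, 157.2]
force: [0.3, 0.1, -0.1]
opening: 0.0876
gripper_force: 0.0
clock: 8.6
tool_pos: [0.4214, -0.3399, 0.2517]
orientation: [-179.7, 33.0, 141.6]
force: [0.8, -0.1, 0.7]
opening: 0.0875
gripper_force: 0.0
[ 249  109   55   63 2719] [275.8 139. ] onz.048 [ 0.4816 -0.3942  0.03  ]
[  42  170   54   49 1881] [ 67.4 193.5] onz.048 [ 0.3789 -0.6557  0.03  ]
[ 144  173   47   50 1780] [165.3 196.7] onz.048 [ 0.4626 -0.56    0.03  ]
[ 214  223   37   42 1230] [231.3 242.3] onz.048 [ 0.5842 -0.5624  0.03  ]
[ 257  233  110   51 3457] [322.5 264.2] onz.048 [ 0.7176 -0.4886  0.03  ]
[115 262  21  21 235] [123.1 272.8] onz.048 [ 0.5321 -0.7709  0.03  ]
[154 314  34  41 608] [172.9 340.5] onz.048 [ 0.7803 -0.9555  0.03  ]
[ 211  314  188   41 4881] [294.6 330.7] onz.048 [ 0.9083 -0.686   0.03  ]
d [0.025, -0.018, 0.013] r [0.0012, 0.0008, 0.0052]
```

View pics/w2.png

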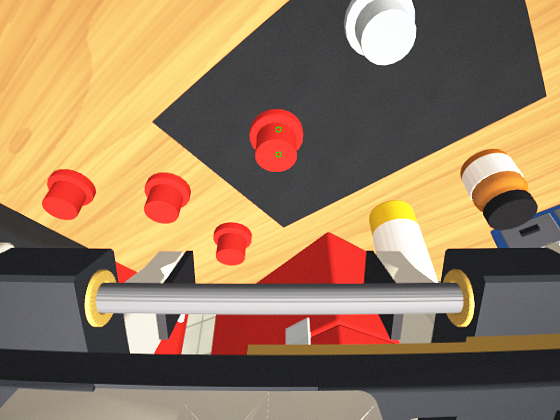

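The wrist picture shows the target cap alone on the mat, flange centre at about (276,133) and grip top at about (276,156). The prediction was within 2 px. I'll refine with a silhouette fit that leaves the height free, and combine it with the earlier views.

```bash
cat > capfit.py <<'E'
from h import *
import sys
th=np.linspace(0,2*np.pi,72); ring=lambda r,z:np.c_[r*np.cos(th),r*np.sin(th),0*th+z]
M=np.vstack([ring(.03,0),ring(.03,.012),ring(.022,.045)])
def box(s,X): q=proj(s,M+X); return np.r_[q.min(0),q.max(0)]
def run(obs,fix=None):
    f=lambda x:np.concatenate([box(s,x if fix is None else np.r_[x,fix])-b for s,b in obs])
    q=least_squares(f,[.488,-.396,.003][:3 if fix is None else 2],diff_step=1e-4); return q.x.round(4),f(q.x).round(1)
if __name__=="__main__":
    bb=lambda x,y,w,h:np.array([x-.5,y-.5,x+w-.5,y+h-.5],float)
    obs=[(pickle.load(open("w2.pkl","rb")),bb(249,109,55,63))]
    for a in sys.argv[1:]:
        n,*v=a.split(","); obs.append((pickle.load(open(n+".pkl","rb")),bb(*map(int,v))))
    print(run(obs)); print(run(obs,.003))
    for o in obs: print(run([o],.003))
E
python3 capfit.py
python3 - <<'E'
import numpy as np
h=np.array([np.cos(np.radians(-39)),np.sin(np.radians(-39)),0]);z=np.sin(np.radians(33))*h-[0,0,np.cos(np.radians(33))]
print(z)
E
```

```text
(array([ 0.4887, -0.3999,  0.003 ]), array([ 0.7, -0.5, -0.7,  0.5]))
(array([ 0.4886, -0.3999]), array([ 0.7, -0.5, -0.7,  0.5]))
(array([ 0.4886, -0.3999]), array([ 0.7, -0.5, -0.7,  0.5]))
[ 0.42326403 -0.34275245 -0.83867057]
```

```bash
python3 go.py .4463 -.3656 .1209 180 33 141 2
```

```text
d [0.211, -0.026, 0.647] r [0.0006, 0.0004, 0.0026]
d [0.211, -0.026, 0.647] r [0.0006, 0.0004, 0.0026]
```

```bash

python3 -m creep '[{"grip":0,"delta_pos":[0.2,-0.02,0.4],"rotation":[0.001,0,0.005]},{"grip":0,"delta_pos":[0.42,-0.05,0.8],"rotation":[0.001,0,0.005]},{"grip":0,"delta_pos":[0.42,-0.05,1],"rotation":[0.001,0,0.005]},{"grip":0,"delta_pos":[0.42,-0.05,1],"rotation":[0.001,0,0.005]}]'
python3 capw.py w3 | head -3; python3 go.py .4873 -.3989 .0395 180 33 141 2
```

```text
clock: 9.05
tool_pos: [0.4399, -0.3685, 0.1827]
orientation: [178.9, 29.3, 141.1]
force: [0.0, -0.7, 0.2]
opening: 0.0873
gripper_force: 0.0
[ 250  130   66   77 3839] [282.5 166.8] onz.048 [ 0.4809 -0.3947  0.03  ]
[   2  204   66   44 2166] [ 35.  226.8] onz.048 [ 0.3768 -0.6437  0.03  ]
[ 124  206   56   60 2344] [148.9 233. ] onz.048 [ 0.4598 -0.557   0.03  ]
d [0.106, 0.018, 0.764] r [0.006, -0.0202, -0.0003]
d [0.13, 0.026, 0.76] r [0.006, -0.0202, -0.0003]
```

```bash
python3 capfit.py w3,250,130,66,77; python3 -c "
from plant import ctrl
o=ctrl.get_obs();print(o['joint_pos'].round(1),o['qvel'].round(1),o['tau'].round(1))"
```

```text
(array([ 0.4882, -0.3997,  0.0034]), array([ 0.4, -0.7, -0.8,  0.5,  0.6, -0.1, -0.3,  0.3]))
(array([ 0.4884, -0.3999]), array([ 0.5, -0.7, -0.8,  0.4,  0.6, -0.1, -0.3,  0.3]))
(array([ 0.4886, -0.3999]), array([ 0.7, -0.5, -0.7,  0.5]))
(array([ 0.4882, -0.3999]), array([ 0.5, -0.2, -0.5,  0.2]))
[ -27.5    0.2  -58.1   60.    -5.3 -160. ] [ 1.  -2.2 -0.6 -1.6 -0.9 -0.3] [ -0.3 -23.   23.5   2.8   0.9  -0.2]
```

The arm hit joint 3's limit (−58°) near the wrist singularity. I'll back off and collect joint and TCP pairs to fit the arm's geometry, so I can pick a tilt it can reach.

```bash
cat > ob.py <<'E'
from plant import ctrl
import json
o=ctrl.get_obs(); r=[o["joint_pos"].tolist(),o["tool_pos"].tolist(),o["orientation"].tolist()]
open("obs.jsonl","a").write(json.dumps(r)+"\n"); print(o["joint_pos"].round(1))
E
python3 ob.py; python3 go.py .45 -.37 .25 180 15 141 1
```

```text
[ -27.5    0.2  -58.1   60.    -5.3 -160. ]
d [-0.41, 0.066, -0.537] r [0.0119, 0.1596, 0.0013]
```

```bash

python3 -m creep '[{"grip":0,"delta_pos":[-0.2,0.03,-0.3],"rotation":[0.005,0.08,0]},{"grip":0,"delta_pos":[-0.4,0.06,-0.53],"rotation":[0.012,0.16,0]},{"grip":0,"delta_pos":[-0.4,0.06,-0.53],"rotation":[0.012,0.16,0]},{"grip":0,"delta_pos":[-0.4,0.06,-0.53],"rotation":[0.012,0.16,0]}]'
python3 ob.py
python3 -m creep '[{"grip":0,"delta_pos":[-0.4,0,0],"rotation":[0,0.08,0]},{"grip":0,"delta_pos":[-0.7,0,0],"rotation":[0,0.12,0]},{"grip":0,"delta_pos":[-0.7,0,0],"rotation":[0,0.16,0]},{"grip":0,"delta_pos":[-0.7,0,0],"rotation":[0,0.16,0]}]'
python3 ob.py
python3 -m creep '[{"grip":0,"delta_pos":[0.5,0,0.2],"rotation":[0,0,0]},{"grip":0,"delta_pos":[0.5,0,0.5],"rotation":[0,0,0]},{"grip":0,"delta_pos":[0.5,0,0.5],"rotation":[0,0,0]}]'
python3 ob.py
cat > fk.py <<'E'
import numpy as np, json
from scipy.optimize import least_squares
from scipy.spatial.transform import Rotation as Ro
O=[json.loads(l) for l in open("obs.jsonl")]
O.append([[93.398,20.546,.682,0,-70.136,-16.507],[.15305,.657,.249],[180,0,-13.11]])
def rot(a,t): return Ro.from_rotvec(np.radians(t)*np.array(a,float))
def fk(q,g):
    r0,z0,a2,e,l3,lt,c6=g
    A=rot([0,0,1],q[0]); B=A*rot([0,1,0],q[1]); C=B*rot([0,1,0],-q[2]); D=C*rot([1,0,0],q[3]); E=D*rot([0,1,0],-q[4])
    p=A.apply([r0,0,z0])+B.apply([0,0,a2])+C.apply([0,0,e])+C.apply([l3,0,0])+E.apply([lt,0,0])
    F=E*rot([1,0,0],q[5]+c6)*rot([0,1,0],90)   # tool z along flange x
    return p,F
def res(g):
    r=[]
    for q,p,o in O:
        P,F=fk(q,g); r+=[(P-p)*1e3, (F.inv()*Ro.from_euler("xyz",o,degrees=True)).as_rotvec()*100]
    return np.concatenate(r)
if __name__=="__main__":
    best=min((least_squares(res,[.05,.35,.4,.05,.4,.25,c],x_scale=[.1]*6+[30]) for c in(-123,-33,57,147)),key=lambda s:s.cost)
    print(best.x.round(4),best.cost); print(best.fun.reshape(-1,6).round(1)); np.save("g.npy",best.x)
E
python3 fk.py
```

```text
clock: 9.5
tool_pos: [0.4485, -0.3673, 0.2507]
orientation: [-179.8, 16.2, 141.0]
force: [-1.8, -4.7, 1.1]
opening: 0.0874
gripper_force: 0.0
[ -16.     2.5  -27.7    9.   -45.3 -118.5]
clock: 9.9
tool_pos: [0.502, -0.4138, 0.268]
orientation: [-179.7, 1.8, 140.7]
force: [-0.5, -0.6, -0.7]
opening: 0.0874
gripper_force: 0.0
[ -21.9   16.6   -2.9    0.9  -68.9 -107.7]
clock: 10.2
tool_pos: [0.4591, -0.3815, 0.2141]
orientation: [-179.6, 1.7, 140.6]
force: [0.1, 0.5, -0.7]
opening: 0.0876
gripper_force: 0.0
[ -20.4   13.7  -14.2    1.1  -60.7 -109.5]
[  1.233   -1.0849  -0.6203   0.335   -0.5757  -1.4034 160.0761] 106579.57874298093
[[ -17.4   23.2    0.4   13.5   -9.5  -86.9]
 [   7.    73.9  -28.6   18.4  -12.9  -45. ]
 [  32.5  176.3  -37.2    2.5   -1.8  -61.5]
 [ 186.5  116.3   66.1    2.8   -2.   -56. ]
 [-187.9  -70.3   -0.8    0.    -0.   249.5]]
```

```bash
sed -i 's/r0,z0,a2,e,l3,lt,c6=g/r0,z0,a2,e,l3,lt,c6,dy,y5=g/; s/A.apply(\[r0,0,z0\])/A.apply([r0,dy,z0])/; s/E.apply(\[lt,0,0\])/D.apply([0,y5,0])+E.apply([lt,0,0])/; s/.25,c\],x_scale=\[.1\]\*6+\[30\]/.25,c,-.19,0],x_scale=[.1]*6+[30,.1,.1]/' fk.py; python3 fk.py
```

```text
[ 3.484000e-01 -1.987000e-01  5.726000e-01  1.603000e-01  3.480000e-02
  2.376000e-01  1.600761e+02 -1.131000e-01 -9.530000e-02] 42670.56314249801
[[-16.6 -11.1  -4.9  13.5  -9.5 -86.9]
 [ 17.3  45.2   2.6  18.4 -12.9 -45. ]
 [-17.5  -1.1 -17.3   2.5  -1.8 -61.5]
 [ 27.3 -17.1  29.8   2.8  -2.  -56. ]
 [ 17.3  -9.3 -10.2   0.   -0.  249.5]]
```

```bash
for s4 in "" "-"; do sed "s/q\[5\]+c6/-q[5]+c6/; s/\[1,0,0\],q\[3\]/[1,0,0],${s4}q[3]/" fk.py > fk$([ -z "$s4" ] && echo p || echo m).py; done; python3 fkp.py; python3 fkm.py
```

```text
[ 3.484000e-01 -1.987000e-01  5.726000e-01  1.603000e-01  3.480000e-02
  2.376000e-01 -1.168186e+02 -1.131000e-01 -9.530000e-02] 19853.14854709462
[[ -16.6  -11.1   -4.9    9.8  -14.9 -161.8]
 [  17.3   45.2    2.6   21.6   -5.8   24.5]
 [ -17.5   -1.1  -17.3    3.1   -0.2   45.6]
 [  27.3  -17.1   29.8    3.4   -0.4   44.9]
 [  17.3   -9.3  -10.2   -0.    -0.    46.8]]
[ 3.000000e-04  2.000000e-01  5.999000e-01 -1.000000e-04  4.637000e-01
  3.554000e-01  2.700002e+02 -0.000000e+00 -1.918000e-01] 0.08545331878476702
[[-0.   0.  -0.   0.   0.  -0. ]
 [ 0.1  0.   0.   0.   0.  -0. ]
 [-0.1  0.1  0.1  0.  -0.  -0. ]
 [-0.1  0.   0.1  0.  -0.  -0. ]
 [ 0.1  0.1 -0.3 -0.   0.   0. ]]
```

The FK fit is accurate to 0.1 mm. I'll search for reachable tilts at the disc and at the cap.

```bash
cp fkm.py fk.py; python3 fk.py >/dev/null; cat > ik.py <<'E'
from fk import *
g=np.load("g.npy")
lo=np.array([-176,-82,-58.2,-173.8,-174.7,-.2])[[0,1,2,3,4,5]]*1.; lo=np.array([-176,-82,-58.2,-173.8,-174.7,-173.6]); hi=np.array([176,121.7,71.7,95.5,-.2,173.6])
lo=lo+1; hi=hi-np.array([1,1,1,1,2,1])
rng=np.random.default_rng(0)
def ik(P,R,n=25,seeds=()):
    sol=[]
    for k in range(n+len(seeds)):
        x0=seeds[k] if k<len(seeds) else lo+(hi-lo)*rng.random(6)
        f=lambda q:np.r_[(fk(q,g)[0]-P)*10,(fk(q,g)[1].inv()*R).as_rotvec()]
        s=least_squares(f,np.clip(x0,lo+.1,hi-.1),bounds=(lo,hi),x_scale=30.,max_nfev=60)
        if s.cost<1e-6 and not any(np.abs(s.x-t).max()<2 for t in sol): sol.append(s.x)
    return sol
def pose(G,tilt,head,flip=0):
    R=Ro.from_euler("xyz",[180,-tilt if flip else tilt,head if flip else 180+head],degrees=True)
    return np.array(G)-.003*R.apply([0,0,1]),R
if __name__=="__main__":
    for nm,G,hs in (("disc",[.638,.072,.054],(0,)),("cap",[.4885,-.3999,.037],(-39,0,-20,-60))):
        for h in hs:
            for t in (20,25,30,35):
                for fl in (0,1):
                    print(nm,h,t,fl,[s.round(0).astype(int).tolist() for s in ik(*pose(G,t,h,fl),n=12)])
E
time python3 ik.py
```

```text
disc 0 20 0 []
disc 0 20 1 []
disc 0 25 0 []
disc 0 25 1 []
disc 0 30 0 []
disc 0 30 1 []
disc 0 35 0 []
disc 0 35 1 []
cap -39 20 0 []
cap -39 20 1 []
cap -39 25 0 []
cap -39 25 1 []
cap -39 30 0 []
cap -39 30 1 []
cap -39 35 0 []
cap -39 35 1 []
cap 0 20 0 [[-28, 23, -23, -20, -28, -45]]
cap 0 20 1 [[-28, 23, -23, -20, -28, 135]]
cap 0 25 0 [[-31, 23, -22, -29, -27, -35]]
cap 0 25 1 [[-31, 23, -22, -29, -27, 145]]
cap 0 30 0 [[-35, 22, -21, -40, -27, -22]]
cap 0 30 1 [[-35, 22, -21, -40, -27, 158]]
cap 0 35 0 [[-40, 23, -20, -50, -29, -9]]
cap 0 35 1 [[-40, 23, -20, -50, -29, 171]]
cap -20 20 0 [[-22, 22, -33, -3, -15, -85]]
cap -20 20 1 [[-22, 22, -33, -3, -15, 95]]
cap -20 25 0 [[-22, 21, -36, -7, -9, -81]]
cap -20 25 1 [[-22, 21, -36, -7, -9, 99]]
cap -20 30 0 [[-24, 21, -34, -19, -6, -68]]
cap -20 30 1 [[-24, 21, -34, -19, -6, 112]]
cap -20 35 0 [[-29, 20, -29, -40, -8, -43]]
cap -20 35 1 [[-29, 20, -29, -40, -8, 137]]
cap -60 20 0 []
cap -60 20 1 []
cap -60 25 0 []
cap -60 25 1 []
cap -60 30 0 []
cap -60 30 1 []
cap -60 35 0 []
cap -60 35 1 []
real	0m34.468s
user	0m35.054s
sys	0m0.052s
```

```bash
cat > clr.py <<'E'
from ik import *
p=np.load("fit.npy"); LA=.865
def boxes():
    H=np.array([p[0],p[1],.08]); Z=Ro.from_euler("z",p[2])
    def lidR(a): return Z*Ro.from_euler("y",a)      # local x: front->hinge ; rising front => pitch +
    out=[]
    def add(n,R,c,half): out.append((n,R,H+R.apply(c),np.array(half)))
    R=lidR(LA)
    add("lid",R,[-.11,0,.006],[.11,.11,.006]); add("lamps",R,[-.11,0,-.005],[.09,.09,.005])
    add("bar",R,[-.27,0,.006],[.006,.06,.006]); add("rodL",R,[-.245,.055,.006],[.025,.006,.006]); add("rodR",R,[-.245,-.055,.006],[.025,.006,.006])
    add("ptr",R,[-.085,.133,.0],[.085,.006,.008])
    add("front",Z,[-.217,0,-.04],[.003,.11,.04]); add("left",Z,[-.11,.107,-.04],[.11,.003,.04]); add("right",Z,[-.11,-.107,-.04],[.11,.003,.04])
    return out
BX=boxes()
def grid(hx,hy,z0,z1,n=9):
    x,y,z=np.meshgrid(np.linspace(-hx,hx,7),np.linspace(-hy,hy,15),np.linspace(z0,z1,n),indexing="ij"); return np.c_[x.ravel(),y.ravel(),z.ravel()]
th=np.linspace(0,2*np.pi,17)
def cyl(r,z0,z1): return np.array([[r*np.cos(a),r*np.sin(a),z] for a in th for z in np.linspace(z0,z1,9)])
PARTS={"body":grid(.039,.0965,-.16,-.044),"fing":grid(.0095,.05,-.044,.022),"wrist":cyl(.05,-.34,-.16)}
def clr(P,R,parts=PARTS):
    res=[]
    for k,m in parts.items():
        W=R.apply(m)+P
        for n,Rb,c,h in BX:
            q=np.abs(Rb.inv().apply(W-c))-h; d=np.linalg.norm(np.maximum(q,0),axis=1)+np.minimum(q.max(1),0)
            res.append((d.min(),k,n))
    return sorted(res)
if __name__=="__main__":
    for h in (0,10,15,20,25,30,35,40,50):
        for t in (5,10,15,20,25,30,35,40):
            P,R=pose([.634,.0725,.056],t,h); s=ik(P,R,n=8)
            c=clr(P,R)
            if s or h in(0,30): print(h,t,[(round(a*1e3),b,n) for a,b,n in c[:3]],[x.round(0).astype(int).tolist() for x in s])
E
python3 clr.py
```

```text
0 5 [(-5, 'body', 'lamps'), (-4, 'wrist', 'lid'), (-4, 'body', 'lid')] [[25, 25, -22, 3, -38, -118]]
0 10 [(-5, 'wrist', 'lid'), (-5, 'body', 'lamps'), (-3, 'wrist', 'lamps')] [[26, 23, -29, 9, -30, -124]]
0 15 [(-6, 'wrist', 'lid'), (-4, 'wrist', 'lamps'), (-3, 'body', 'lamps')] [[27, 21, -37, 20, -20, -135]]
0 20 [(-5, 'wrist', 'lid'), (-4, 'wrist', 'lamps'), (1, 'wrist', 'bar')] []
0 25 [(-4, 'wrist', 'bar'), (5, 'wrist', 'lamps'), (7, 'body', 'left')] []
0 30 [(7, 'body', 'left'), (8, 'body', 'right'), (15, 'wrist', 'bar')] []
0 35 [(7, 'body', 'left'), (8, 'body', 'right'), (25, 'body', 'front')] []
0 40 [(7, 'body', 'left'), (8, 'body', 'right'), (19, 'body', 'front')] []
10 5 [(-6, 'body', 'lid'), (-5, 'body', 'lamps'), (-5, 'wrist', 'lamps')] [[25, 25, -22, 2, -39, -106]]
10 10 [(-6, 'body', 'lid'), (-6, 'wrist', 'rodR'), (-5, 'body', 'lamps')] [[26, 23, -27, 5, -30, -110]]
10 15 [(-6, 'body', 'lid'), (-5, 'body', 'lamps'), (-4, 'wrist', 'lid')] [[26, 21, -34, 12, -21, -116]]
15 5 [(-6, 'body', 'lid'), (-5, 'wrist', 'lamps'), (-5, 'body', 'lamps')] [[24, 25, -21, 1, -39, -100
[... 4069 characters left out ...]
'), (-3, 'body', 'lamps'), (-2, 'wrist', 'bar')] [[21, 24, -19, -8, -38, -55]]
50 15 [(-6, 'body', 'lid'), (-5, 'body', 'lamps'), (-5, 'wrist', 'lid')] [[19, 23, -20, -14, -35, -49]]
50 20 [(-6, 'body', 'lid'), (-6, 'wrist', 'lid'), (-5, 'body', 'lamps')] [[17, 22, -20, -21, -32, -41]]
50 25 [(-6, 'body', 'lid'), (-5, 'wrist', 'lid'), (-5, 'body', 'lamps')] [[14, 22, -19, -29, -31, -31]]
50 30 [(-6, 'body', 'lid'), (-5, 'body', 'lamps'), (-4, 'wrist', 'rodR')] [[10, 22, -18, -38, -32, -20]]
50 35 [(-6, 'body', 'lid'), (-5, 'body', 'lamps'), (-3, 'body', 'right')] [[5, 22, -18, -48, -33, -8]]
50 40 [(-5, 'body', 'lid'), (-5, 'body', 'lamps'), (-2, 'body', 'right')] [[0, 23, -17, -57, -36, 4]]
```

```bash
cat > s2.py <<'E'
from clr import *
for h in (-40,-30,-20,-10,0,10,15,20):
    for t in (30,35,40,45,50):
        P,R=pose([.634,.0725,.056],t,h)
        seeds=[np.array([a,20,-20,q4,-15,q6]) for a in(h-20,0,20) for q4 in(-165,-120,-60,80) for q6 in(-120,0,120)]
        s=ik(P,R,n=0,seeds=seeds); c=clr(P,R)
        if s: print(h,t,[(round(a*1e3),b,n) for a,b,n in c[:3]],[x.round(0).astype(int).tolist() for x in s])
E
timeout 500 python3 s2.py
```

```text
-40 30 [(-6, 'body', 'lid'), (-5, 'body', 'lamps'), (-2, 'body', 'front')] [[21, 21, -53, 89, -26, 124]]
0 45 [(7, 'body', 'left'), (8, 'body', 'right'), (13, 'body', 'front')] [[-13, 20, -38, -144, -15, 64]]
0 50 [(4, 'body', 'front'), (7, 'body', 'left'), (8, 'body', 'right')] [[-17, 24, -46, -155, -31, 79]]
10 50 [(-3, 'body', 'right'), (-3, 'body', 'front'), (16, 'body', 'left')] [[-14, 21, -35, -126, -23, 54]]
15 45 [(-2, 'body', 'right'), (2, 'body', 'front'), (21, 'body', 'left')] [[5, 18, -26, -81, -7, -2]]
15 50 [(-3, 'body', 'front'), (-3, 'body', 'right'), (21, 'body', 'left')] [[-11, 21, -31, -113, -22, 42]]
20 45 [(-2, 'body', 'right'), (-2, 'body', 'front'), (26, 'body', 'left')] [[3, 19, -25, -80, -12, 2]]
20 50 [(-2, 'body', 'front'), (-2, 'body', 'right'), (26, 'body', 'left')] [[-10, 21, -29, -103, -23, 34]]
```

```bash
cat > s3.py <<'E'
from clr import *
from capfit import M
def seedik(P,R,x0): 
    s=ik(P,R,n=0,seeds=[x0]); return s[0] if s else None
x0=np.array([-13,20,-38,-144,-15,64.]); G=np.array([.636,.0725,.056])
for h in(0,2,4):
    for t in(42,44,46,48):
        P,R=pose(G,t,h); s=seedik(P,R,x0); print(h,t,[(round(a*1e3),b,n) for a,b,n in clr(P,R)[:4]],None if s is None else s.round(0))
print("path")
for h,t in((0,46),):
  x=x0
  for d in((0,0,0),(0,0,.01),(-.005,0,.03),(-.015,0,.05),(-.03,0,.06),(-.06,0,.09),(-.1,0,.12),(-.15,0,.15),(-.2,0,.17)):
    P,R=pose(G+d,t,h); cap=R.inv().apply(M+G+np.array(d)-[0,0,.036]-P)
    s=seedik(P,R,x); x=x if s is None else s
    print(d,[(round(a*1e3),b,n) for a,b,n in clr(P,R,{**PARTS,"cap":cap})[:4]],None if s is None else s.round(0))
E
python3 s3.py
```

```text
0 42 [(7, 'body', 'left'), (8, 'body', 'right'), (18, 'body', 'front'), (54, 'wrist', 'lamps')] None
0 44 [(7, 'body', 'left'), (8, 'body', 'right'), (15, 'body', 'front'), (54, 'fing', 'left')] [ -10.   19.  -34. -135.   -9.   52.]
0 46 [(7, 'body', 'left'), (8, 'body', 'right'), (12, 'body', 'front'), (54, 'fing', 'left')] [ -14.   21.  -40. -148.  -19.   69.]
0 48 [(7, 'body', 'left'), (8, 'body', 'right'), (8, 'body', 'front'), (54, 'fing', 'left')] [ -16.   22.  -43. -152.  -25.   75.]
2 42 [(6, 'body', 'right'), (9, 'body', 'left'), (16, 'body', 'front'), (53, 'fing', 'left')] None
2 44 [(6, 'body', 'right'), (9, 'body', 'left'), (14, 'body', 'front'), (53, 'fing', 'right')] None
2 46 [(5, 'body', 'right'), (9, 'body', 'left'), (11, 'body', 'front'), (53, 'fing', 'right')] [ -12.   20.  -37. -139.  -16.   60.]
2 48 [(5, 'body', 'right'), (8, 'body', 'front'), (9, 'body', 'left'), (53, 'fing', 'right')] [ -15.   22.  -41. -146.  -23.   69.]
4 42 [(3, 'body', 'right'), (10, 'body', 'left'), (13, 'body', 'front'), (52, 'fing', 'right')] None
4 44 [(3, 'body', 'right'), (10, 'body'
[... 692 characters left out ...]
nt'), (44, 'body', 'lamps')] None
(-0.015, 0, 0.05) [(31, 'body', 'left'), (32, 'body', 'right'), (37, 'body', 'front'), (39, 'body', 'lamps')] None
(-0.03, 0, 0.06) [(37, 'cap', 'front'), (41, 'body', 'front'), (41, 'body', 'left'), (41, 'body', 'right')] None
(-0.06, 0, 0.09) [(31, 'cap', 'front'), (50, 'body', 'lamps'), (57, 'body', 'lid'), (58, 'body', 'rodL')] None
(-0.1, 0, 0.12) [(60, 'cap', 'front'), (68, 'body', 'rodL'), (68, 'body', 'bar'), (69, 'body', 'rodR')] None
(-0.15, 0, 0.15) [(92, 'cap', 'front'), (97, 'body', 'bar'), (99, 'cap', 'bar'), (100, 'body', 'rodL')] None
(-0.2, 0, 0.17) [(128, 'cap', 'bar'), (129, 'cap', 'front'), (137, 'fing', 'bar'), (137, 'cap', 'rodL')] None
```

```bash
cat > s4.py <<'E'
from clr import *
def pol(r,z,az): a=np.radians(az); return np.array([r*np.cos(a),r*np.sin(a),z])
def track(wps,x,az=0,n=6):
    """wps: (r,z,hrel,tilt) of grasp point; interpolate, follow IK"""
    prev=wps[0]
    for w in wps:
        ok=True;mx=0
        for k in range(1,n+1):
            c=np.array(prev)+(np.array(w)-prev)*k/n
            P,R=pose(pol(c[0],c[1],az),c[3],az+c[2])
            s=least_squares(lambda q:np.r_[(fk(q,g)[0]-P)*10,(fk(q,g)[1].inv()*R).as_rotvec()],np.clip(x,lo+.01,hi-.01),bounds=(lo,hi),x_scale=30.,max_nfev=80)
            ok&=s.cost<1e-6; mx=max(mx,np.abs(s.x-x).max()); x=s.x
        print(w,"ok" if ok else "FAIL",x.round(0).astype(int),"maxstep",round(mx)); prev=w
    return x
if __name__=="__main__":
    x=np.array([-20.4+39.7,13.7,-14.2,1.1,-60.7,-109.5])
    print("reconfig"); x=track([(.597,.21,1,1.7),(.55,.25,40,10),(.55,.25,50,35),(.52,.22,50,60),(.52,.2,20,65),(.52,.2,-6,65),(.58,.12,-6,60),(.58,.09,-6,55),(.631,.037,-6,46)],x)
    print("carry"); x=track([(.631,.037,-6,46),(.62,.06,-6,50),(.58,.10,-6,58),(.5,.2,-6,65)],x)
    print("place"); x=track([(.5,.2,-6.5,65),(.56,.16,-6.5,60),(.61,.11,-6.5,56),(.633,.08,-6.5,52),(.64,.056,-6.5,46)],x)
E
python3 s4.py
```

```text
reconfig
(0.597, 0.21, 1, 1.7) ok [  19   14  -14    1  -61 -108] maxstep 1
(0.55, 0.25, 40, 10) ok [ 18   4 -19  -4 -58 -66] maxstep 8
(0.55, 0.25, 50, 35) ok [  0   2 -18 -34 -51 -23] maxstep 9
(0.52, 0.22, 50, 60) ok [-27   9 -23 -69 -64  23] maxstep 8
(0.52, 0.2, 20, 65) ok [-31   2 -39 -94 -45  34] maxstep 6
(0.52, 0.2, -6, 65) ok [ -31   -3  -54 -133  -32   60] maxstep 10
(0.58, 0.12, -6, 60) ok [ -31   18  -56 -150  -46   81] maxstep 5
(0.58, 0.09, -6, 55) ok [ -29   19  -54 -150  -40   80] maxstep 1
(0.631, 0.037, -6, 46) ok [ -22   24  -43 -151  -25   75] maxstep 3
carry
(0.631, 0.037, -6, 46) ok [ -22   24  -43 -151  -25   75] maxstep 0
(0.62, 0.06, -6, 50) ok [ -24   22  -47 -152  -31   78] maxstep 1
(0.58, 0.1, -6, 58) ok [ -30   20  -57 -151  -46   83] maxstep 3
(0.5, 0.2, -6, 65) FAIL [ -32   -6  -55 -130  -31   56] maxstep 7
place
(0.5, 0.2, -6.5, 65) ok [ -32   -6  -55 -131  -31   57] maxstep 1
(0.56, 0.16, -6.5, 60) ok [ -29    6  -53 -142  -33   69] maxstep 3
(0.61, 0.11, -6.5, 56) ok [ -26   17  -50 -151  -35   77] maxstep 2
(0.633, 0.08, -6.5, 52) ok [ -24   21  -47 -153  -31   77] maxstep 1
(0.64, 0.056, -6.5, 46) ok [ -20   21  -40 -148  -19   69] maxstep 2
```

```bash
cat > wp.py <<'E'
import sys
from s4 import *
from go import plan
r,z,az,hr,t=map(float,sys.argv[1:6]); n=int(sys.argv[6])
P,R=pose(pol(r,z,az),t,az+hr); plan(P,R.as_euler("xyz",degrees=True),n)
E
python3 wp.py .55 .25 -39.3 40 10 1
```

```text
d [0.461, 0.038, -0.403] r [-0.0502, -0.09, -0.4429]
```

```bash

python3 -m creep '[{"grip":0,"delta_pos":[0.1,0.01,-0.1],"rotation":[-0.01,-0.02,-0.09]},{"grip":0,"delta_pos":[0.2,0.02,-0.2],"rotation":[-0.02,-0.035,-0.18]},{"grip":0,"delta_pos":[0.3,0.03,-0.3],"rotation":[-0.03,-0.055,-0.27]},{"grip":0,"delta_pos":[0.4,0.04,-0.4],"rotation":[-0.04,-0.075,-0.36]},{"grip":0,"delta_pos":[0.46,0.04,-0.4],"rotation":[-0.05,-0.09,-0.443]}]'
python3 wp.py .55 .25 -39.3 50 35 1
```

```text
clock: 10.7
tool_pos: [0.4287, -0.3508, 0.2588]
orientation: [-179.6, 10.5, -178.9]
force: [-0.5, 0.6, -0.4]
opening: 0.0875
gripper_force: 0.0
d [0.058, 0.022, 0.054] r [-0.0461, -0.2718, -0.0977]
```

```bash

python3 -m creep '[{"grip":0,"delta_pos":[0,0,0],"rotation":[-0.014,-0.08,-0.03]},{"grip":0,"delta_pos":[0.03,0.01,0.03],"rotation":[-0.028,-0.16,-0.06]},{"grip":0,"delta_pos":[0.06,0.02,0.05],"rotation":[-0.046,-0.272,-0.098]},{"grip":0,"delta_pos":[0.06,0.02,0.05],"rotation":[-0.046,-0.272,-0.098]}]'
python3 wp.py .52 .22 -39.3 50 60 1;python3 ob.py
```

```text
clock: 11.1
tool_pos: [0.4235, -0.349, 0.2517]
orientation: [-180.0, 35.1, -169.6]
force: [-0.3, -0.2, -0.6]
opening: 0.0878
gripper_force: 0.0
d [0.335, 0.232, 0.133] r [-0.0026, -0.2764, -0.0018]
[-39.2   1.5 -18.2 -34.2 -51.2 -23.1]
```

Joints track the plan. Continuing the reconfiguration.

```bash

python3 -m creep '[{"grip":0,"delta_pos":[0.1,0.08,0.04],"rotation":[0,-0.09,0]},{"grip":0,"delta_pos":[0.2,0.15,0.08],"rotation":[0,-0.18,0]},{"grip":0,"delta_pos":[0.33,0.23,0.13],"rotation":[-0.002,-0.276,-0.002]},{"grip":0,"delta_pos":[0.33,0.23,0.13],"rotation":[-0.002,-0.276,-0.002]},{"grip":0,"delta_pos":[0.33,0.23,0.13],"rotation":[-0.002,-0.276,-0.002]}]'
python3 wp.py .52 .2 -39.3 20 65 1;python3 ob.py
```

```text
clock: 11.6
tool_pos: [0.3982, -0.3314, 0.2192]
orientation: [179.5, 59.7, -170.1]
force: [0.3, 0.8, -0.2]
opening: 0.0876
gripper_force: 0.0
d [0.144, 0.026, 0.109] r [0.2926, -0.0586, 0.1505]
[-66.1   8.7 -22.8 -68.8 -64.2  22.6]
```

```bash

python3 -m creep '[{"grip":0,"delta_pos":[0.04,0.01,0.03],"rotation":[0.07,-0.015,0.038]},{"grip":0,"delta_pos":[0.08,0.01,0.06],"rotation":[0.15,-0.03,0.075]},{"grip":0,"delta_pos":[0.14,0.03,0.11],"rotation":[0.22,-0.044,0.113]},{"grip":0,"delta_pos":[0.14,0.03,0.11],"rotation":[0.293,-0.059,0.15]},{"grip":0,"delta_pos":[0.14,0.03,0.11],"rotation":[0.293,-0.059,0.15]}]'
python3 wp.py .52 .2 -39.3 -6 65 1;python3 ob.py
```

```text
clock: 12.1
tool_pos: [0.4014, -0.3247, 0.2032]
orientation: [-179.5, 65.0, 161.2]
force: [0.3, -1.4, -0.1]
opening: 0.0873
gripper_force: 0.0
d [0.017, -0.029, 0.008] r [0.2616, 0.0009, 0.1245]
[-69.7   1.  -39.6 -94.6 -44.5  33.6]
```

```bash

python3 -m creep '[{"grip":0,"delta_pos":[0,0,0],"rotation":[0.065,0,0.031]},{"grip":0,"delta_pos":[0,0,0],"rotation":[0.13,0,0.062]},{"grip":0,"delta_pos":[0.01,-0.02,0],"rotation":[0.2,0,0.093]},{"grip":0,"delta_pos":[0.02,-0.03,0.01],"rotation":[0.262,0.001,0.125]},{"grip":0,"delta_pos":[0.02,-0.03,0.01],"rotation":[0.262,0.001,0.125]}]'
python3 wp.py .56 .14 -39.3 -6 60 1;python3 ob.py
```

```text
clock: 12.6
tool_pos: [0.4012, -0.3293, 0.2014]
orientation: [179.9, 65.1, 134.5]
force: [-1.1, 0.8, -0.7]
opening: 0.0874
gripper_force: 0.0
d [0.383, 0.049, 0.598] r [-0.0002, 0.0562, -0.0008]
[ -70.9   -3.   -54.1 -133.5  -32.6   59.7]
```

```bash

python3 -m creep '[{"grip":0,"delta_pos":[0.2,0.02,0.3],"rotation":[0,0.028,0]},{"grip":0,"delta_pos":[0.38,0.05,0.6],"rotation":[0,0.056,0]},{"grip":0,"delta_pos":[0.38,0.05,0.6],"rotation":[0,0.056,0]},{"grip":0,"delta_pos":[0.38,0.05,0.6],"rotation":[0,0.056,0]}]'
python3 ob.py; python3 wp.py .595 .085 -39.3 -6 51 1
```

```text
clock: 13.0
tool_pos: [0.432, -0.3532, 0.139]
orientation: [179.8, 59.8, 134.8]
force: [-0.4, 0.1, 0.4]
opening: 0.0874
gripper_force: 0.0
[ -70.4   11.5  -55.3 -144.4  -39.7   74.6]
d [0.277, 0.033, 0.56] r [0.0036, 0.0979, 0.001]
```

```bash

python3 -m creep '[{"grip":0,"delta_pos":[0.14,0.02,0.28],"rotation":[0.002,0.05,0]},{"grip":0,"delta_pos":[0.28,0.03,0.56],"rotation":[0.004,0.098,0.001]},{"grip":0,"delta_pos":[0.28,0.03,0.56],"rotation":[0.004,0.098,0.001]},{"grip":0,"delta_pos":[0.28,0.03,0.56],"rotation":[0.004,0.098,0.001]}]'
python3 ob.py; python3 wp.py .6312 .039 -39.31 -6 46 1; python3 capw.py w4 | head -3
```

```text
clock: 13.4
tool_pos: [0.4579, -0.3758, 0.0896]
orientation: [-179.7, 51.3, 134.8]
force: [0.3, -0.7, -0.7]
opening: 0.0875
gripper_force: 0.0
[ -64.7   16.4  -48.6 -147.8  -28.6   73.5]
d [0.151, 0.05, 0.587] r [-0.0023, 0.0587, 0.0006]
[ 240  139   95  102 7625] [287.6 188.3] onz.048 [ 0.4742 -0.3861  0.03  ]
[ 111  212   66   61 2804] [139.8 238. ] onz.048 [ 0.4515 -0.5325  0.03  ]
[   0  215   55   33 1426] [ 24.9 232. ] onz.048 [ 0.3781 -0.5872  0.03  ]
```

View pics/w4.png

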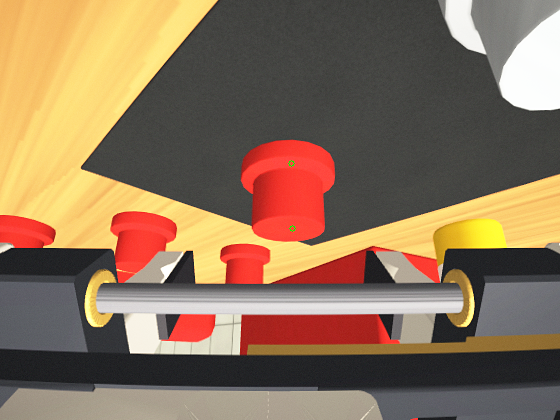

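The cap is between the jaws' columns (190–370), with its centre at about column 288, so the approach is on line. I'll go in and grip it.

```bash
python3 capfit.py w4,240,139,95,102 | head -2
python3 -m creep '[{"grip":0,"delta_pos":[0.08,0.025,0.2],"rotation":[0,0.03,0]},{"grip":0,"delta_pos":[0.15,0.05,0.4],"rotation":[-0.002,0.059,0]},{"grip":0,"delta_pos":[0.15,0.05,0.587],"rotation":[-0.002,0.059,0]},{"grip":0,"delta_pos":[0.15,0.05,0.587],"rotation":[-0.002,0.059,0]},{"grip":0,"delta_pos":[0.15,0.05,0.587],"rotation":[-0.002,0.059,0]}]'
python3 wp.py .6312 .039 -39.31 -6 46 1
```

```text
(array([ 0.4888, -0.4005,  0.0024]), array([ 0.3, -0.5, -1.1,  0.5,  0.7, -0.6, -0.3,  0.6]))
(array([ 0.4882, -0.4   ]), array([ 0.3, -0.7, -1. ,  0.4,  0.5, -0.4, -0.1,  1.2]))
clock: 13.95
tool_pos: [0.4849, -0.3977, 0.0393]
orientation: [180.0, 45.7, 134.5]
force: [-0.5, 0.7, 0.6]
opening: 0.0878
gripper_force: 0.0
d [-0.026, 0.01, 0.0] r [-0.0013, -0.0031, -0.0014]
```

```bash

python3 -m creep '[{"grip":0.3,"delta_pos":[-0.025,0.01,0],"rotation":[0,0,0]},{"grip":1,"delta_pos":[-0.025,0.01,0],"rotation":[0,0,0]},{"grip":1,"delta_pos":[-0.025,0.01,0],"rotation":[0,0,0]},{"grip":1,"delta_pos":[-0.025,0.01,0],"rotation":[0,0,0]},{"grip":1,"delta_pos":[-0.025,0.01,0],"rotation":[0,0,0]}]'
python3 -m creep '[{"grip":1,"delta_pos":[-0.025,0,-0.025],"rotation":[0,0,0]},{"grip":1,"delta_pos":[-0.07,0,-0.07],"rotation":[0,0,0]},{"grip":1,"delta_pos":[-0.07,0,-0.07],"rotation":[0,0,0]}]'
python3 ob.py; python3 wp.py .63 .08 -39.31 -6 52 1
```

```text
clock: 14.45
tool_pos: [0.4873, -0.399, 0.0407]
orientation: [180.0, 45.7, 134.5]
force: [-0.8, 0.5, -0.4]
opening: 0.0533
gripper_force: 0.0
clock: 14.75
tool_pos: [0.4875, -0.3992, 0.0512]
orientation: [-180.0, 45.7, 134.5]
force: [0.2, 0.5, -1.1]
opening: 0.043
gripper_force: 30.0
[ -60.6   21.5  -41.4 -147.9  -20.5   70.2]
d [-0.202, -0.0, -0.232] r [-0.0018, -0.0695, -0.0013]
```

The fingers finished closing during the start of the lift, so I need to check how high the cap sits in the grip.

```bash
python3 capw.py w5 | head -2; python3 - <<'E'
import cv2; i=cv2.imread('pics/w5.png'); cv2.imwrite('pics/w5c.png',cv2.resize(i[130:360,140:420],None,fx=2.5,fy=2.5))
E
```

```text
[  218   178   123   106 10369] [279.  231.5] onz.048 [ 0.478  -0.3899  0.03  ]
[ 31 312  27  40 675] [ 44.1 331.2] onz.048 [ 0.4717 -0.8021  0.03  ]
```

View pics/w5c.png

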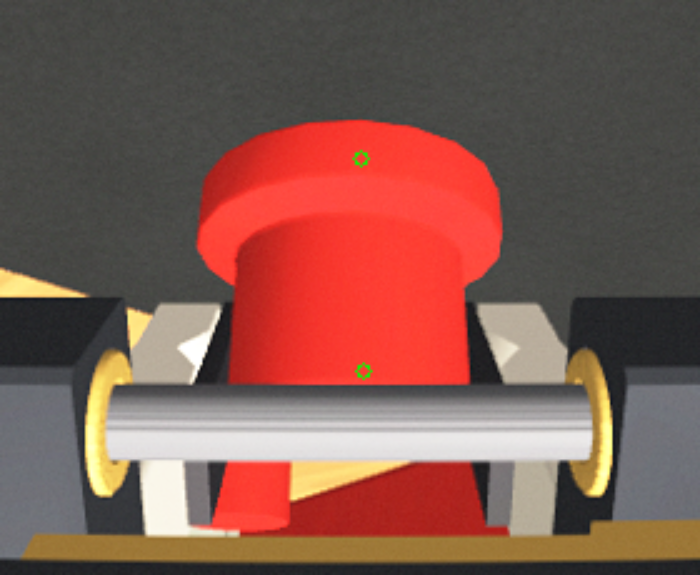

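The picture shows the cap held symmetrically and upright between the pads, with flange edges at columns 218–341 and the top edge at row 178. I'll fit its height in the grip.

```bash
cat > hold.py <<'E'
from capfit import *
from fk import Ro
from plant import ctrl
import sys
n,x0,y0,x1=sys.argv[1],*map(float,sys.argv[2:5])
s=pickle.load(open(n+".pkl","rb")); o=ctrl.get_obs()
R=Ro.from_euler("xyz",o["orientation"],degrees=True); G=o["tool_pos"]+.003*R.apply([0,0,1])
F=M[:144]
def f(x): q=proj(s,F+x); return np.array([q[:,0].min()-x0+.5,q[:,1].min()-y0+.5,q[:,0].max()-x1+.5])
q=least_squares(f,G-[0,0,.037],diff_step=1e-5); print("cap",q.x.round(4),q.fun.round(2),"G-cap",(G-q.x).round(4))
# constrained: cap axis passes through the line of grasp (only height unknown + forward slip)
E
python3 hold.py w5 218 178 341; python3 -c "
from hold import *" w5 218 178 341 >/dev/null; python3 - <<'E'
import sys; sys.argv=["x","w5","218","178","341"]
from hold import *
for h in (.034,.036,.038,.040,.042,.044): print(h,f(G-[0,0,h]).round(1))
E
```

```text
cap [ 0.4889 -0.401   0.0111] [0. 0. 0.] G-cap [0.0002 0.0004 0.0377]
cap [ 0.4889 -0.401   0.0111] [0. 0. 0.] G-cap [0.0002 0.0004 0.0377]
0.034 [0.2 7.  1.6]
0.036 [0.5 3.1 1.2]
0.038 [ 0.9 -0.8  0.9]
0.04 [ 1.2 -4.6  0.5]
0.042 [ 1.6 -8.3  0.1]
0.044 [  1.9 -12.   -0.2]
```

```bash

python3 -m creep '[{"grip":1,"delta_pos":[-0.1,0,-0.12],"rotation":[0,-0.035,0]},{"grip":1,"delta_pos":[-0.2,0,-0.23],"rotation":[-0.002,-0.07,-0.001]},{"grip":1,"delta_pos":[-0.2,0,-0.23],"rotation":[-0.002,-0.07,-0.001]}]'
python3 wp.py .55 .165 -39.31 -6.3 61 2
```

```text
clock: 15.1
tool_pos: [0.4846, -0.396, 0.0802]
orientation: [179.9, 51.9, 134.5]
force: [0.2, 0.5, -1.8]
opening: 0.0434
gripper_force: 30.0
d [-0.099, -0.042, -0.573] r [0.0015, -0.0505, 0.0004]
d [-0.144, -0.043, -0.563] r [0.0015, -0.0505, 0.0004]
```

```bash

python3 -m creep '[{"grip":1,"delta_pos":[-0.05,-0.02,-0.28],"rotation":[0,-0.025,0]},{"grip":1,"delta_pos":[-0.1,-0.04,-0.57],"rotation":[0.001,-0.05,0]},{"grip":1,"delta_pos":[-0.1,-0.04,-0.57],"rotation":[0.001,-0.05,0]}]'
python3 -m creep '[{"grip":1,"delta_pos":[-0.07,-0.02,-0.28],"rotation":[0,-0.025,0]},{"grip":1,"delta_pos":[-0.14,-0.04,-0.56],"rotation":[0.001,-0.05,0]},{"grip":1,"delta_pos":[-0.14,-0.04,-0.56],"rotation":[0.001,-0.05,0]},{"grip":1,"delta_pos":[-0.14,-0.04,-0.56],"rotation":[0.001,-0.05,0]}]'
python3 ob.py; for a in -24 -9 6.46; do python3 wp.py .55 .165 $a -6.3 61 1; done; python3 wp.py .55 .165 6.46 -6.3 61 4
```

```text
clock: 15.4
tool_pos: [0.454, -0.3706, 0.1241]
orientation: [-180.0, 56.4, 134.7]
force: [-0.3, 0.1, -2.0]
opening: 0.0432
gripper_force: 30.0
clock: 15.8
tool_pos: [0.4252, -0.3483, 0.1669]
orientation: [-179.8, 61.0, 134.6]
force: [0.2, -1.8, -1.9]
opening: 0.0434
gripper_force: 30.0
[ -69.2    5.   -53.6 -141.   -33.8   68.1]
d [0.183, 1.417, -0.326] r [-0.1485, -0.0, -0.0812]
d [0.518, 2.666, -0.934] r [-0.2943, -0.0001, -0.162]
d [1.014, 3.72, -1.834] r [-0.4445, -0.0003, -0.2453]
d [0.254, 0.93, -0.459] r [-0.1111, -0.0001, -0.0613]
d [0.16, 1.015, -0.288] r [-0.1111, -0.0001, -0.0613]
d [0.059, 1.06, -0.106] r [-0.1111, -0.0001, -0.0613]
d [-0.043, 1.064, 0.08] r [-0.1111, -0.0001, -0.0613]
```

```bash
for a in -35.5 -31.68 -27.87; do python3 wp.py .552 .165 $a -6.3 61 1; done
```

```text
d [0.03, 0.365, -0.046] r [-0.0367, 0.0001, -0.0193]
d [0.066, 0.723, -0.113] r [-0.0738, 0.0001, -0.0398]
d [0.114, 1.075, -0.2] r [-0.1109, 0.0, -0.0604]
```

```bash

for i in 1; do
python3 -m creep '[{"grip":1,"delta_pos":[0.03,0.33,-0.045],"rotation":[-0.034,0,-0.019]},{"grip":1,"delta_pos":[0.06,0.67,-0.105],"rotation":[-0.069,0,-0.038]},{"grip":1,"delta_pos":[0.1,1,-0.18],"rotation":[-0.103,0,-0.0565]},{"grip":1,"delta_pos":[0.1,1,-0.18],"rotation":[-0.103,0,-0.0565]}]'
python3 -m creep '[{"grip":1,"delta_pos":[0.03,0.33,-0.045],"rotation":[-0.034,0,-0.019]},{"grip":1,"delta_pos":[0.06,0.67,-0.105],"rotation":[-0.069,0,-0.038]},{"grip":1,"delta_pos":[0.1,1,-0.18],"rotation":[-0.103,0,-0.0565]},{"grip":1,"delta_pos":[0.1,1,-0.18],"rotation":[-0.103,0,-0.0565]}]'
done
python3 ob.py; for a in -10 -6 ; do python3 wp.py .55 .165 $a -6.3 61 1; done
```

```text
clock: 16.2
tool_pos: [0.4834, -0.2611, 0.165]
orientation: [179.9, 60.8, 145.2]
force: [-0.2, -0.7, -1.6]
opening: 0.0431
gripper_force: 30.0
clock: 16.6
tool_pos: [0.5232, -0.1674, 0.1652]
orientation: [179.8, 60.9, 155.7]
force: [0.4, 0.3, -1.6]
opening: 0.043
gripper_force: 30.0
[ -47.7    5.3  -53.8 -141.3  -34.    68.3]
d [0.064, 0.728, -0.138] r [-0.0757, -0.0015, -0.0434]
d [0.117, 1.095, -0.231] r [-0.1146, -0.0015, -0.065]
```

```bash

python3 -m creep '[{"grip":1,"delta_pos":[0.03,0.33,-0.05],"rotation":[-0.034,0,-0.019]},{"grip":1,"delta_pos":[0.06,0.67,-0.115],"rotation":[-0.069,0,-0.038]},{"grip":1,"delta_pos":[0.11,1,-0.2],"rotation":[-0.103,0,-0.0575]},{"grip":1,"delta_pos":[0.11,1,-0.2],"rotation":[-0.103,0,-0.0575]}]'
python3 -m creep '[{"grip":1,"delta_pos":[0.03,0.33,-0.05],"rotation":[-0.034,0,-0.019]},{"grip":1,"delta_pos":[0.06,0.67,-0.115],"rotation":[-0.069,0,-0.038]},{"grip":1,"delta_pos":[0.11,1,-0.2],"rotation":[-0.103,0,-0.0575]},{"grip":1,"delta_pos":[0.11,1,-0.2],"rotation":[-0.103,0,-0.0575]}]'
python3 ob.py; python3 wp.py .55 .165 6.46 -6.3 61 1
python3 - <<'E'
from h import *
from fit import L
from plant import ctrl
s=ctrl.snapshot("wrist"); pickle.dump(s,open("w6.pkl","wb"))
p=np.load("fit.npy"); im=s["color"][:,:,::-1].copy()
D=L(p,0,.115,0,-.06)
for k in range(24):
    q=proj(s,D+[.042*np.cos(k*.2618),.042*np.sin(k*.2618),0])[0]; cv2.circle(im,tuple(int(v) for v in q),2,(0,255,0),1)
for l,y,z in((.22,.11,0),(.22,-.11,0),(.214,.104,0),(.214,-.104,0)):
    q=proj(s,L(p,0,l,y,z))[0]; print(q.round(1)); cv2.circle(im,tuple(int(v) for v in np.clip(q,-999,999)),3,(255,0,255),1)
cv2.imwrite("pics/w6.png",im)
E
```

```text
clock: 17.0
tool_pos: [0.5431, -0.0671, 0.1655]
orientation: [179.9, 60.9, 166.3]
force: [0.4, -0.8, -2.2]
opening: 0.0429
gripper_force: 30.0
clock: 17.4
tool_pos: [0.5443, 0.0352, 0.1658]
orientation: [180.0, 60.9, 177.0]
force: [0.7, -0.3, -1.1]
opening: 0.043
gripper_force: 30.0
[ -26.5    4.9  -54.3 -141.6  -34.1   68.6]
d [0.003, 0.266, -0.019] r [-0.0305, -0.0011, -0.0172]
[585.1  99.7]
[131.8 109. ]
[564.5 106.1]
[148.6 114.7]
```

View pics/w6.png

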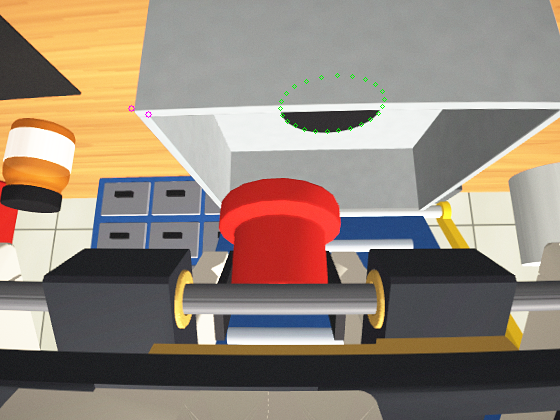

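The disc model (green) lines up with the visible disc edge (281–383, row 131), and the box corner is within 3 px. The cap is held well. I'll check the entry path and then go in.

```bash
cat > s5.py <<'E'
from s4 import *
from capfit import M
x=np.array([-21,5,-54,-141,-34,68.])
W=[(.55,.165,-6.3,61),(.585,.13,-6.3,58),(.62,.095,-6.3,54),(.64,.072,-6.3,49),(.6419,.0577,-6.3,45.7)]
P,R=pose(pol(.6419,.0577,6.46),45.7,.16); cap=R.inv().apply(M+pol(.6419,.0577,6.46)-[0,0,.0377]-P)
for a,b in zip(W,W[1:]+W[-1:]):
    for f in(0,.5):
        c=np.array(a)*(1-f)+np.array(b)*f; P,R=pose(pol(c[0],c[1],6.46),c[3],6.46+c[2])
        print(c.round(3),[(round(q*1e3),k,n) for q,k,n in clr(P,R,{**PARTS,"cap":cap})[:3]])
track(W,x,6.46)
E
python3 s5.py; python3 wp.py .585 .13 6.46 -6.3 58 1
```

```text
[ 0.55   0.165 -6.3   61.   ] [(41, 'cap', 'front'), (69, 'cap', 'lamps'), (70, 'fing', 'front')]
[ 0.568  0.148 -6.3   59.5  ] [(24, 'cap', 'front'), (61, 'fing', 'front'), (65, 'body', 'front')]
[ 0.585  0.13  -6.3   58.   ] [(22, 'cap', 'front'), (44, 'body', 'front'), (44, 'body', 'right')]
[ 0.602  0.112 -6.3   56.   ] [(26, 'body', 'front'), (27, 'body', 'right'), (29, 'body', 'left')]
[ 0.62   0.095 -6.3   54.   ] [(12, 'body', 'right'), (15, 'body', 'left'), (20, 'body', 'front')]
[ 0.63   0.083 -6.3   51.5  ] [(7, 'body', 'right'), (9, 'body', 'left'), (18, 'body', 'front')]
[ 0.64   0.072 -6.3   49.   ] [(7, 'body', 'right'), (8, 'body', 'left'), (19, 'body', 'front')]
[ 0.641  0.065 -6.3   47.35 ] [(7, 'body', 'right'), (8, 'body', 'left'), (17, 'body', 'front')]
[ 0.642  0.058 -6.3   45.7  ] [(7, 'body', 'left'), (8, 'body', 'right'), (15, 'body', 'front')]
[ 0.642  0.058 -6.3   45.7  ] [(7, 'body', 'left'), (8, 'body', 'right'), (15, 'body', 'front')]
(0.55, 0.165, -6.3, 61) ok [ -23    5  -54 -141  -34   68] maxstep 2
(0.585, 0.13, -6.3, 58) ok [ -22   13  -53 -148  -36   75] maxstep 1
(0.62, 0.095, -6.3, 54) ok [ -18   19  -49 -152  -33   77] maxstep 1
(0.64, 0.072, -6.3, 49) ok [ -15   20  -43 -150  -23   72] maxstep 2
(0.6419, 0.0577, -6.3, 45.7) ok [ -13   20  -38 -145  -17   66] maxstep 1
d [0.145, 0.334, 0.45] r [-0.031, 0.0326, -0.0185]
```

```bash

python3 -m creep '[{"grip":1,"delta_pos":[0,0.27,-0.02],"rotation":[-0.0305,0,-0.017]},{"grip":1,"delta_pos":[0.07,0.3,0.2],"rotation":[-0.031,0.015,-0.018]},{"grip":1,"delta_pos":[0.145,0.334,0.45],"rotation":[-0.031,0.0326,-0.0185]},{"grip":1,"delta_pos":[0.145,0.334,0.45],"rotation":[-0.031,0.0326,-0.0185]}]'
python3 ob.py; python3 wp.py .62 .095 6.46 -6.3 54 1
```

```text
clock: 17.85
tool_pos: [0.581, 0.0638, 0.13]
orientation: [179.9, 57.9, 179.9]
force: [-1.2, 0.2, -0.8]
opening: 0.0429
gripper_force: 30.0
[ -21.7   13.4  -52.5 -148.   -36.3   75.2]
d [0.108, 0.06, 0.453] r [-0.0016, 0.0433, -0.0018]
```

```bash

python3 -m creep '[{"grip":1,"delta_pos":[0.05,0.085,0.15],"rotation":[0,0.015,0]},{"grip":1,"delta_pos":[0.08,0.085,0.3],"rotation":[-0.002,0.03,-0.002]},{"grip":1,"delta_pos":[0.108,0.085,0.453],"rotation":[-0.002,0.0433,-0.002]},{"grip":1,"delta_pos":[0.108,0.085,0.453],"rotation":[-0.002,0.0433,-0.002]}]'
python3 ob.py; python3 wp.py .6405 .072 6.46 -6.3 49 1
```

```text
clock: 18.25
tool_pos: [0.6133, 0.0729, 0.0984]
orientation: [-179.9, 54.2, -179.6]
force: [-0.1, -0.2, -0.8]
opening: 0.0428
gripper_force: 30.0
[ -18.2   18.5  -48.9 -152.1  -33.3   77.3]
d [0.076, -0.01, 0.312] r [0.0007, 0.0573, 0.0014]
```

```bash

python3 -m creep '[{"grip":1,"delta_pos":[0.025,-0.005,0.1],"rotation":[0,0.02,0]},{"grip":1,"delta_pos":[0.05,-0.01,0.2],"rotation":[0,0.04,0.001]},{"grip":1,"delta_pos":[0.076,-0.01,0.312],"rotation":[0.001,0.0573,0.0014]},{"grip":1,"delta_pos":[0.076,-0.01,0.312],"rotation":[0.001,0.0573,0.0014]}]'
python3 ob.py; python3 wp.py .6419 .0577 6.46 -6.3 45.7 1; python3 wp.py .6419 .0622 6.46 -6.3 45.7 1
```

```text
clock: 18.65
tool_pos: [0.6335, 0.0728, 0.075]
orientation: [-179.9, 49.1, -179.7]
force: [0.9, -0.5, -1.5]
opening: 0.0433
gripper_force: 30.0
[ -15.3   19.9  -42.7 -149.7  -23.6   72.2]
d [0.101, -0.005, 0.116] r [0.0001, 0.0376, 0.0008]
d [0.067, -0.005, 0.087] r [0.0001, 0.0376, 0.0008]
```

```bash

python3 -m creep '[{"grip":1,"delta_pos":[0.035,0,0.045],"rotation":[0,0.02,0]},{"grip":1,"delta_pos":[0.067,-0.005,0.087],"rotation":[0,0.0376,0.001]},{"grip":1,"delta_pos":[0.067,-0.005,0.087],"rotation":[0,0.0376,0.001]},{"grip":1,"delta_pos":[0.067,-0.005,0.087],"rotation":[0,0.0376,0.001]}]'
python3 ob.py; python3 wp.py .6419 .0577 6.46 -6.3 45.7 1
python3 - <<'E'
from h import *
from fit import L
from plant import ctrl
from capfit import M
from fk import Ro
s=ctrl.snapshot("wrist"); im=s["color"].astype(int); pickle.dump(s,open("w7.pkl","wb"))
m=((im[...,0]>90)&(im[...,1]<75)&(im[...,2]<75)).astype(np.uint8)
n,l,st,c=cv2.connectedComponentsWithStats(m); k=1+np.argmax(st[1:,4]); print(st[k])
g=im.max(2); dk=(g<60).astype(np.uint8); dk[235:]=0
n,l,st,c=cv2.connectedComponentsWithStats(dk)
for j in range(1,n):
    if st[j,4]>100: print("dark",st[j])
p=np.load("fit.npy"); D=L(p,0,.115,0,-.06); th=np.linspace(0,6.28,72)
q=proj(s,D+np.c_[.042*np.cos(th),.042*np.sin(th),0*th]); print("disc pred",q.min(0),q.max(0))
E
```

```text
clock: 19.05
tool_pos: [0.6339, 0.0732, 0.0642]
orientation: [180.0, 45.7, -179.8]
force: [0.2, 0.8, -2.0]
opening: 0.0432
gripper_force: 30.0
[ -12.6   19.6  -37.8 -142.9  -15.4   62.9]
d [0.02, -0.01, 0.044] r [0.001, 0.0002, 0.0004]
[ 219  227  120   57 5648]
disc pred [197.07164821 155.70498493] [361.21733845 239.70425034]
```

```bash
python3 - <<'E'
import pickle,numpy as np
s=pickle.load(open("w7.pkl","rb"));im=s["color"]
for c in(230,279,330): print("col",c,[(r,*im[r,c].tolist()) for r in range(130,240,5)])
for r in(180,195): print("row",r,[(c,*im[r,c].tolist()) for c in list(range(180,240,5))+list(range(320,385,5))])
E
```

```text
col 230 [(130, 148, 149, 147), (135, 148, 148, 146), (140, 147, 149, 147), (145, 152, 152, 150), (150, 150, 150, 147), (155, 151, 153, 149), (160, 148, 149, 145), (165, 149, 154, 150), (170, 148, 151, 148), (175, 149, 152, 148), (180, 148, 150, 148), (185, 149, 149, 146), (190, 148, 149, 145), (195, 149, 149, 146), (200, 151, 150, 148), (205, 147, 150, 145), (210, 221, 225, 221), (215, 240, 247, 247), (220, 239, 246, 246), (225, 240, 255, 254), (230, 252, 58, 46), (235, 252, 54, 43)]
col 279 [(130, 149, 151, 149), (135, 147, 149, 144), (140, 148, 150, 145), (145, 149, 151, 147), (150, 151, 155, 150), (155, 150, 152, 148), (160, 151, 151, 149), (165, 152, 151, 149), (170, 150, 150, 149), (175, 150, 151, 147), (180, 152, 153, 149), (185, 151, 153, 150), (190, 147, 150, 148), (195, 151, 152, 148), (200, 149, 152, 147), (205, 151, 152, 149), (210, 216, 220, 216), (215, 238, 244, 245), (220, 238, 245, 244), (225, 239, 251, 250), (230, 194, 38, 32), (235, 190, 35, 31)]
col 330 [(130, 148, 148, 146), (135, 148, 150, 147), (140, 150, 154, 150), (145, 147, 153, 146), (150, 149, 151, 151), (15
[... 784 characters left out ...]
51, 150), (355, 148, 149, 147), (360, 154, 153, 150), (365, 149, 150, 148), (370, 149, 149, 148), (375, 149, 149, 147), (380, 150, 152, 147)]
row 195 [(180, 149, 151, 148), (185, 150, 150, 148), (190, 150, 152, 148), (195, 149, 150, 148), (200, 152, 153, 150), (205, 151, 152, 148), (210, 151, 153, 147), (215, 148, 148, 146), (220, 154, 154, 151), (225, 149, 150, 147), (230, 149, 149, 146), (235, 150, 151, 148), (320, 147, 148, 145), (325, 149, 149, 147), (330, 150, 153, 150), (335, 151, 152, 149), (340, 150, 154, 150), (345, 150, 149, 146), (350, 148, 149, 146), (355, 148, 152, 146), (360, 152, 152, 150), (365, 152, 152, 149), (370, 149, 151, 148), (375, 148, 150, 146), (380, 151, 152, 150)]
```

```bash
python3 - <<'E'
from fit import *
s=pickle.load(open("w7.pkl","rb"));p=np.load("fit.npy")
for dx in(-.004,0,.004): print(dx,proj(s,L(p,0,.22,0,0)+[dx,0,0])[0].round(1),proj(s,L(p,0,.214,0,0)+[dx,0,0])[0].round(1))
g=s["color"][...,1].astype(int); print(g[200:232,250])
# side walls' top edges: scan rows for grey/bright transitions far left/right at inner top corners
print([(c,g[218,c]) for c in list(range(0,120,6))+list(range(450,560,6))]); print(proj(s,np.array([L(p,0,.214,y,0) for y in(.104,-.104)])).round(1))
E
python3 -m creep '[{"grip":1,"delta_pos":[0.01,-0.005,0.02],"rotation":[0,0,0]},{"grip":1,"delta_pos":[0.015,-0.01,0.032],"rotation":[0,0,0]},{"grip":1,"delta_pos":[0.015,-0.01,0.032],"rotation":[0,0,0]}]'
python3 wp.py .6419 .0577 6.46 -6.3 45.7 1
```

```text
-0.004 [279.9 190.4] [279.8 209.9]
0 [279.8 203.8] [279.7 221. ]
0.004 [279.7 215.7] [279.6 230.9]
[150 152 149 151 153 152 152 149 172 200 220 237 244 245 244 247 246 247
 247 246 247 246 246 246 248 255 145  20  36  36  37  32]
[(0, np.int64(243)), (6, np.int64(243)), (12, np.int64(243)), (18, np.int64(243)), (24, np.int64(243)), (30, np.int64(242)), (36, np.int64(244)), (42, np.int64(243)), (48, np.int64(244)), (54, np.int64(244)), (60, np.int64(244)), (66, np.int64(245)), (72, np.int64(244)), (78, np.int64(245)), (84, np.int64(244)), (90, np.int64(246)), (96, np.int64(244)), (102, np.int64(245)), (108, np.int64(246)), (114, np.int64(246)), (450, np.int64(245)), (456, np.int64(245)), (462, np.int64(245)), (468, np.int64(245)), (474, np.int64(245)), (480, np.int64(244)), (486, np.int64(244)), (492, np.int64(245)), (498, np.int64(243)), (504, np.int64(244)), (510, np.int64(242)), (516, np.int64(243)), (522, np.int64(241)), (528, np.int64(240)), (534, np.int64(242)), (540, np.int64(241)), (546, np.int64(241)), (552, np.int64(241)), (558, np.int64(240))]
[[ 763.9  219.8]
 [-205.8  220. ]]
clock: 19.4
tool_pos: [0.6357, 0.072, 0.061]
orientation: [179.9, 45.7, -179.9]
force: [-1.0, 1.3, 3.9]
opening: 0.0431
gripper_force: 30.0
d [0.009, 0.002, 0.008] r [0.0008, 0.0004, -0.0003]
```

```bash

python3 -m creep '[{"grip":1,"delta_pos":[0.007,0,0.007],"rotation":[0,0,0]},{"grip":1,"delta_pos":[0.007,0,0.007],"rotation":[0,0,0]},{"grip":1,"delta_pos":[0.007,0,0.007],"rotation":[0,0,0]}]'
```

```text
clock: 19.7
tool_pos: [0.6364, 0.0721, 0.0609]
orientation: [179.9, 45.8, -179.8]
force: [-3.5, 1.5, 8.2]
opening: 0.043
gripper_force: 30.0
```

```bash

python3 -m creep '[{"grip":0.2,"delta_pos":[0,0,0],"rotation":[0,0,0]},{"grip":0.2,"delta_pos":[0,0,0],"rotation":[0,0,0]},{"grip":0.2,"delta_pos":[0,0,0],"rotation":[0,0,0]},{"grip":0.2,"delta_pos":[0,0,0],"rotation":[0,0,0]},{"grip":0.2,"delta_pos":[0,0,0],"rotation":[0,0,0]}]'
python3 ob.py; python3 wp.py .6405 .072 6.46 -6.3 49 1; python3 - <<'E'
from s4 import *
x=np.array([-12.6,19.6,-37.8,-142.9,-15.4,62.9])
track([(.6419,.0585,-6.3,45.7),(.622,.076,-6.3,47.5),(.60,.098,-6.3,51),(.55,.14,-6.3,58)],x,6.46)
E
python3 wp.py .622 .076 6.46 -6.3 47.5 1
```

```text
clock: 20.2
tool_pos: [0.6354, 0.0719, 0.0593]
orientation: [179.9, 45.6, -179.9]
force: [-0.2, -0.5, -0.6]
opening: 0.0697
gripper_force: 0.0
[ -13.2   20.4  -38.4 -144.4  -16.6   65. ]
d [-0.096, 0.002, -0.112] r [0.0005, -0.0376, -0.0001]
(0.6419, 0.0585, -6.3, 45.7) ok [ -13   20  -38 -145  -16   65] maxstep 2
(0.622, 0.076, -6.3, 47.5) ok [ -14   17  -41 -144  -18   66] maxstep 1
(0.6, 0.098, -6.3, 51) ok [ -17   14  -46 -145  -24   69] maxstep 1
(0.55, 0.14, -6.3, 58) ok [ -23    8  -54 -142  -33   70] maxstep 2
d [0.003, -0.019, -0.271] r [0.0005, -0.0209, -0.0001]
```

```bash

python3 -m creep '[{"grip":0.2,"delta_pos":[0,0,-0.13],"rotation":[0,-0.01,0]},{"grip":0.2,"delta_pos":[0,0,-0.27],"rotation":[0,-0.021,0]},{"grip":0.2,"delta_pos":[0,0,-0.27],"rotation":[0,-0.021,0]}]'
python3 wp.py .60 .1 6.46 -6.3 51 1
```

```text
clock: 20.5
tool_pos: [0.614, 0.0721, 0.0793]
orientation: [180.0, 47.6, -179.8]
force: [0.3, -1.0, 0.0]
opening: 0.0706
gripper_force: 0.0
d [-0.031, -0.045, -0.301] r [0.0005, -0.0381, 0.0002]
```

```bash

python3 -m creep '[{"grip":0.2,"delta_pos":[-0.015,0,-0.15],"rotation":[0,-0.02,0]},{"grip":0.2,"delta_pos":[-0.03,0,-0.3],"rotation":[0,-0.038,0]},{"grip":0.2,"delta_pos":[-0.03,0,-0.3],"rotation":[0,-0.038,0]}]'
python3 wp.py .53 .165 6.46 -6.3 60 1
```

```text
clock: 20.8
tool_pos: [0.5942, 0.0719, 0.1015]
orientation: [180.0, 51.0, -179.9]
force: [0.3, -0.6, -0.9]
opening: 0.0704
gripper_force: 0.0
d [-0.063, -0.12, -0.955] r [0.0003, -0.1002, -0.0001]
```

```bash

python3 -m creep '[{"grip":0.2,"delta_pos":[-0.02,0,-0.3],"rotation":[0,-0.033,0]},{"grip":0.2,"delta_pos":[-0.04,-0.06,-0.6],"rotation":[0,-0.066,0]},{"grip":0.2,"delta_pos":[-0.06,-0.12,-0.95],"rotation":[0,-0.1,0]},{"grip":0.2,"delta_pos":[-0.06,-0.12,-0.95],"rotation":[0,-0.1,0]},{"grip":0.2,"delta_pos":[-0.06,-0.12,-0.95],"rotation":[0,-0.1,0]}]'
python3 - <<'E'
from fit import *
from capfit import run
from plant import ctrl
p=np.load("fit.npy"); s=ctrl.snapshot("wrist"); im=s["color"].astype(int)
m=((im[...,0]>60)&(im[...,0]>2.2*im[...,1])&(im[...,0]>2.2*im[...,2])).astype(np.uint8)
n,l,st,c=cv2.connectedComponentsWithStats(m)
D=L(p,0,.115,0,-.06)+[.0015,0,0]; th=np.linspace(0,6.28,72)
from capfit import box
print("pred cap box",box(s,D).round(1))
for k in range(1,n):
    if st[k,4]>150: print(st[k,:2],st[k,:2]+st[k,2:4],st[k,4])
S=ctrl.snapshot("scene")
o=pickle.load(open("s2.pkl","rb"))[0]["color"].astype(int)
a=np.abs(S["color"].astype(int)-o).sum(2); print("scene change lid/pointer area", (a[200:290,235:318]>90).sum())
E
```

```text
clock: 21.3
tool_pos: [0.5266, 0.0589, 0.1668]
orientation: [-179.9, 60.1, -179.8]
force: [1.4, 0.3, 0.4]
opening: 0.07
gripper_force: 0.0
pred cap box [261.1 103.2 329.9 178.8]
[260 129] [330 178] 2548
scene change lid/pointer area 104
```

```bash
python3 - <<'E'
from h import *
from plant import ctrl
S=ctrl.snapshot("scene"); o=pickle.load(open("s2.pkl","rb"))[0]["color"].astype(int)
a=np.abs(S["color"].astype(int)-o).sum(2)>90; y,x=np.nonzero(a[200:290,235:318]); print(np.percentile(x+235,[0,10,50,90,100]),np.percentile(y+200,[0,10,50,90,100]))
# lid front-left corner / left edge: blue mask boundary shift along rows
bl=lambda i:((i[...,2]>i[...,0]+50)&(i[...,2]>90))
A,B=bl(S["color"].astype(int)),bl(o)
for r in(210,220,225,235,250): print(r,np.nonzero(A[r,240:312])[0].max()+240,np.nonzero(B[r,240:312])[0].max()+240)
print(ctrl.get_obs()["force"].round(1))
E
```

```text
[288.  297.3 312.  316.  317. ] [200. 201. 213. 219. 253.]
210 311 311
220 305 305
225 306 306
235 299 299
250 287 289
[-0.3 -0.2  0.1]
```

The lid edge hasn't moved (the only changes are around the hand), and the cap's outline matches the disc-centre prediction. I'm handing in.

```bash
python3 -c "
from plant import ctrl
print(ctrl.close_job())"
```

```text
the job is handed in; nothing more can be done
None
```

I handed the job in at about 21 s with the lid in line with the pointer (within about 0.01 rad by my measurements) and the red cap upright and released near the disc's middle (within about 2 mm); the hand-in returned no verdict.

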